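# Turn the cleaning brush over in its jar

## Task

The instrument cleaning brush was put back in the steel jar wet bristles down. Pull it out, turn it end for end and stand it back in the same jar handle down, bristles up, so that it can dry: lower it until the handle reaches the bottom of the jar before you let go. You may lay it across the two-post rest to change your grip; leave the jar standing where it is and the other things undisturbed.

Things in the scene. Friction and masses are not known exactly. Their poses are not given: they have to be found in the camera images.
- brush: straight round cleaning brush, 220 mm, 35 g: green handle 14 mm across, then a white bristle head (rigid, 23 mm across). Origin on its centre line near the balance point; +z runs towards the bristles (bristle end z=+117 mm, handle end z=-103 mm); grip the handle from z=-100 to +53 mm. Starts in the jar bristles down, leaning 0.52 rad on the rim, outer 100 mm of handle sticking out.
- bristle_tip (a point): centre of the brush's bristle end
- handle_end (a point): centre of the flat end of the brush's handle, the end that must finally be on the floor of the jar
- jar: round open steel jar, loose, 0.95 kg: outside 72 mm across with a foot 100 mm across and 8 mm thick, inside 64 mm across; floor 8 mm and rim 95 mm above the worktop. Origin at the centre of its underside, +z up. At the start the brush handle leans out towards the jar's +y side.
- jar_rim (a point): centre of the jar's mouth, level with the rim
- rest: white two-post rest, fixed: base 56x76x8 mm, two posts 6 mm thick at y=-22 and +22 mm, each with a 90 degree V notch on top, open upward, 37 mm wide. A handle laid in both notches lies along the rest's y axis, centre line 75 mm above the worktop; notch tops are 84 mm above it. Origin at the centre of its underside, +z up.
- rest_line (a point): point midway between the two notches, 75 mm above the worktop, where the centre line of a handle lies
- glucose_meter: white hand-held meter with a blue button, 93x52x20 mm, lying flat; a loose bystander to leave alone, origin at the centre of its underside
- lab_timer: small white timer with a red button, 58x66x17 mm, lying flat; a loose bystander to leave alone, origin at the centre of its underside
- oximeter: white and blue finger clip, 58x32x31 mm; a loose bystander to leave alone, origin at the centre of its underside
- specimen_cup_b: clear specimen cup with a yellow screw lid, 62 mm across, 72 mm high; a loose bystander to leave alone, origin at the centre of its underside
- lancet_box: small red and white carton, 55x86x48 mm; a loose bystander to leave alone, origin at the centre of its underside
- mini_centrifuge: white bench centrifuge, fixed, never moves: 194x160 mm in plan, body 92 mm high, its clear lid standing open at the back up to about 250 mm above the worktop; stands to the right of the jar and behind the rest: keep the gripper and arm clear of it

How it is judged:
By the outcome, as a careful person would: the job done as asked, in the order asked, and still so for the second after the job is handed in, with the robot touching nothing.
It also fails if it takes over 56 s, if anything falls off the work surface, if the arm or the gripper's body presses on something with over 40 N, if the wrist force passes 120 N, or if a joint passes its speed limit or range.

## Robot

A 6-joint arm with a two-finger parallel gripper is mounted at the origin on a cart in front of the work surface, level with it; the furniture and walls round the work are solid. World frame = base frame: x ahead of the robot, y to its left, z up, the work surface at z = 0. Lengths are in m, angles in degrees, forces in N, time in s.
With the tool pointing down it reaches from about 0.25 to 0.725 m from the base axis. Payload 9.7 kg.
Tool frame: the origin (TCP) lies midway between the tips of the shut fingers; the grasp point (between the pads) lies 19 mm behind it; x points along the fingers, y is the direction in which the jaws open and shut, and the axes are right-handed (so a half turn about x gives the same grasp; the last joint's range is limited). The gripper opens to 85 mm and grips with 20 to 120 N. Pads are 22 mm wide; open, the fingers measure 114 mm over their backs; the gripper's body (76 mm by 85 mm) begins 54 mm behind the grasp point. The pads swing forward as they close: fully open they stand 13 mm farther back than shut.
Start: joints at [69.271, 4.979, 10.078, 95.1, 0, 90], TCP at [0.195, 0.514, 0.203] pointing down, gripper open.
Joint ranges: [-179.16, 179.16], [-48.56, 103.87], [-65.8, 70.77], [-126.05, 130.52], [-82.76, 87.17], [-180, 180]. Speed limits (degrees/s): [127.2, 127.2, 147.25, 180, 180, 180].

## Interface

Orientations are given as [roll, pitch, yaw] about the fixed x, y, z axes, in that order (R = Rz(yaw) Ry(pitch) Rx(roll)).
In Python, from workcell import bot, cams gives the robot as it stands.
- The arm moves only by the tool apply_moves, never from a script. Its argument "commands" is a list of rows, each a list of 5 numbers: the shift along the tool's x, y, z in m, then the turn about the tool's x in rad, then the opening, from -1 (shut) to 1 (fully open). In form: [[tx, ty, tz, roll, hand], ...]. A call has 1 to 12 rows; each row is the pose to reach, as a shift and turn from the pose measured when the call began, along the tool's axes at that moment; what a row does not reach only later rows make up. A row lasts 1/10 s, in which the tool goes at most 50 mm and 8.59 degrees, less where a joint would pass 70% of its speed; a pose out of reach is approached as far as the arm can. A call with a gripper value outside its range is refused whole. The fingers move at their own pace and stop on an object; "newtons" is the grip in N (left out, the last holds). Time passes only in rows, so rows that repeat a pose let the fingers close. It gives the time, the measured TCP pose, the force and the opening at its end, in the units of the state.
- bot.get_obs(): the state, without advancing time (a new reading comes with each control period).
- cams.camera(name): name is "scene" or "top" or "wrist"; returns a dict with "frame" (420x560x3 uint8, blue, green, red), "depth" (420x560 float32, m along the optical axis (not along the pixel's ray), 0 where there is no reading), "camera_matrix" (3x3 intrinsics, pixels), "R" (3x3) and "t" (3): a world point X has camera coordinates R X + t; the wrist camera has in their place "mount" (4x4, takes a point from camera to tool coordinates, whose origin is the TCP and whose axes are the tool frame's). Camera axes: x right, y down, z forward; pixel columns grow to the right and rows downward; lengths in m; the calibration is good to about 2 mm. A picture is of the moment at which its call begins: read the wrist's pose just before it.
- bot.job_done(): hands the job in, once; it reports no verdict.
Trained networks look in the newest picture that a camera, given by its name, has taken for a name from the list of things; names that differ only in an ending like _2 or _b are one class to them, and where a whole thing is asked for, a point or a joint stands for the part that bears it (a point fixed in the world has none). Each returns a list of dicts, best first, with "confidence" (0 to 1); they miss things now and then, are a little off and sometimes report something else, mostly with a low value. They report only what shows in the picture. A call takes as long as a camera call.
- cams.spot_in(name, camera): "rect" ([left, top, right, bottom] in pixels, round what is visible of it).
The state is a dict: "time": time; "q": joint angles; "qd": joint speeds; "joint_efforts": joint torques, N m; "ee_pos": TCP position; "tcp_rot": TCP orientation; "wrist_force": force on the tool from outside, world axes, zero at the start; "torque": the same for the moment, N m; "opening": finger opening in m.
Only numpy, scipy, OpenCV 4.12 (cv2) and the standard library are available. Lean on these libraries where they do the work, as an engineer would, in place of code of your own. Each camera call takes 0.05 s, during which the arm holds its last target. There are 200 camera calls.

## Working session

There is one attempt and no reset: what is moved stays moved. The work goes in short steps, Python scripts to look and compute and a tool call to move; the robot and the scene stay as the last step left them, time stands still between calls to the robot, and variables do not carry over. Pictures are saved under pics/ and viewed, about 8 in all and at most 12, crops included, and the job is handed in when it is done.

Besides the shell and the picture viewer there is one more tool, called after "Request:" as a command line: name --pt "numbers of a row" for each row, then --argument value for the rest. apply_moves: Moves the arm, as the interface text tells. Its arguments: {"type":"object","properties":{"commands":{"type":"array"},"newtons":{"type":"number"}},"required":["commands"]}

```bash
mkdir -p pics; ls
python3 - <<'E'
from workcell import bot,cams
import cv2,numpy as np
o=bot.get_obs(); print({k:np.round(v,3) for k,v in o.items()})
ims=[]
for c in ("scene","top"):
    d=cams.camera(c); ims.append(d["frame"]); np.savez(f"{c}.npz",**d)
    print(c,d["camera_matrix"].tolist(),np.round(d["R"],3).tolist(),d["t"])
    for n in ("brush","jar","rest","mini_centrifuge","lancet_box","specimen_cup_b"):
        print(n,[(np.round(r["rect"]).tolist(),round(r["confidence"],2)) for r in cams.spot_in(n,c)[:2]])
cv2.imwrite("pics/a.png",ims[0]);cv2.imwrite("pics/b.png",ims[1])
E
```

```text
pics
{'time': np.float64(0.0), 'q': array([ 6.9270e+01,  5.0110e+00,  1.0034e+01,  9.5098e+01, -1.0000e-03,
        9.0001e+01]), 'qd': array([-0.034,  0.019,  0.025,  0.006, -0.033, -0.128]), 'joint_efforts': array([ 1.0000e-03, -5.2038e+01,  4.6482e+01,  1.6000e-02, -0.0000e+00,
       -0.0000e+00]), 'ee_pos': array([0.195, 0.514, 0.202]), 'tcp_rot': array([ -89.582,   89.925, -110.313]), 'wrist_force': array([ 0.644, -0.246,  0.847]), 'torque': array([ 0.058, -0.008,  0.021]), 'opening': np.float64(0.085)}
scene [[431.98560990748973, 0.0, 284.41238593870605], [0.0, 431.98560990748973, 213.5532717777784], [0.0, 0.0, 1.0]] [[0.882, -0.471, 0.023], [-0.215, -0.446, -0.869], [0.419, 0.761, -0.494]] [-0.45868897  0.24955534  0.90390796]
brush [([259.0, 168.0, 282.0, 213.0], 0.75)]
jar [([269.0, 203.0, 297.0, 244.0], 0.63)]
rest [([327.0, 208.0, 341.0, 231.0], 0.73), ([254.0, 257.0, 290.0, 303.0], 0.68)]
mini_centrifuge []
lancet_box [([178.0, 212.0, 211.0, 240.0], 0.68)]
specimen_cup_b [([327.0, 206.0, 340.0, 228.0], 0.67)]
top [[470.3220715677319, 0.0, 277.07905386368094], [0.0, 470.3220715677319, 209.04804164586568], [0.0, 0.0, 1.0]] [[0.01, -1.0, -0.005], [-0.997, -0.01, -0.072], [0.072, 0.006, -0.997]] [-4.60069375e-04  5.48922832e-01  1.16201988e+00]
brush [([183.0, 189.0, 241.0, 206.0], 0.86), ([234.0, 123.0, 258.0, 150.0], 0.54)]
jar [([292.0, 240.0, 324.0, 264.0], 0.7), ([211.0, 180.0, 250.0, 215.0], 0.59)]
rest [([292.0, 239.0, 324.0, 261.0], 0.91), ([155.0, 269.0, 197.0, 298.0], 0.65)]
mini_centrifuge [([234.0, 124.0, 259.0, 152.0], 0.27)]
lancet_box [([155.0, 266.0, 196.0, 299.0], 0.8)]
specimen_cup_b [([233.0, 125.0, 259.0, 151.0], 0.89)]
```

View pics/a.png

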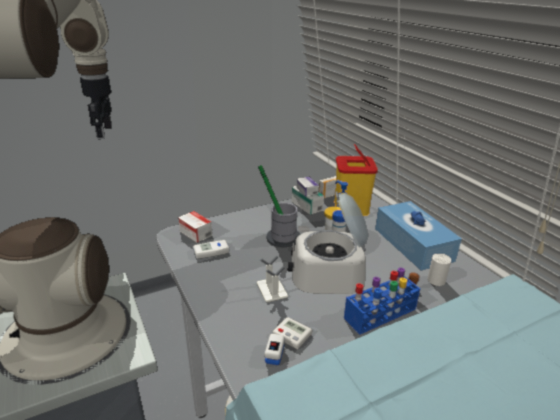

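View pics/b.png

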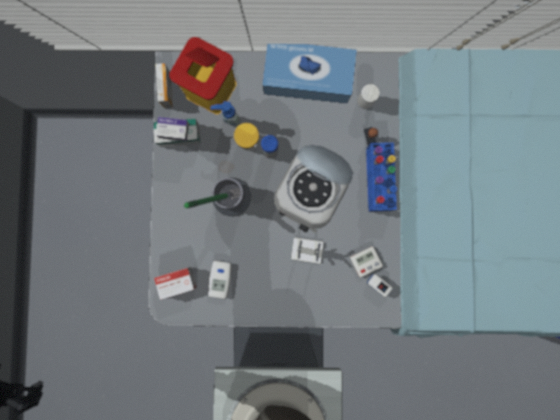

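The top view shows the jar at about (231,197) with the green handle leaning left, and the rest at about (308,250). The centrifuge is at (313,187) and the lancet box at (173,283). The gripper is off-table at the lower left. Next I localise these and check the reach limits.

```bash
cat > h.py <<'E'
import numpy as np,cv2
from scipy.spatial.transform import Rotation as Ro
def cloud(d):
    K=d["camera_matrix"];z=d["depth"];v,u=np.mgrid[:z.shape[0],:z.shape[1]]
    P=np.stack([(u-K[0,2])/K[0,0]*z,(v-K[1,2])/K[1,1]*z,z],-1)
    return (P-d["t"])@d["R"]     # R^T(P-t)
def cloudw(d,o):
    K=d["camera_matrix"];z=d["depth"];v,u=np.mgrid[:z.shape[0],:z.shape[1]]
    P=np.stack([(u-K[0,2])/K[0,0]*z,(v-K[1,2])/K[1,1]*z,z],-1)
    M=d["mount"];P=P@M[:3,:3].T+M[:3,3]
    return P@toolR(o).T+np.array(o["ee_pos"])
def toolR(o): return Ro.from_euler("xyz",o["tcp_rot"],degrees=True).as_matrix()
E
python3 - <<'E'
from h import *
np.set_printoptions(precision=3,suppress=True)
from workcell import bot
print(toolR(bot.get_obs()))
for c in("top","scene"):
    d=dict(np.load(c+".npz"));W=cloud(d);hsv=cv2.cvtColor(d["frame"],cv2.COLOR_BGR2HSV)
    g=(hsv[...,0]>50)&(hsv[...,0]<80)&(hsv[...,1]>120)&(d["depth"]>0)
    b=(slice(180,215),slice(180,245)) if c=="top" else (slice(160,220),slice(255,290))
    P=W[b][g[b]];i=np.argsort(P[:,2]);print(c,"brush",len(P),P[i[[3,len(P)//4,len(P)//2,-len(P)//4,-3]]])
    if c=="top":
        J=W[175:220,208:255].reshape(-1,3);J=J[(J[:,2]>.085)&(J[:,2]<.102)];print("rim",len(J),J.min(0),J.max(0),cv2.minEnclosingCircle(J[:,:2].astype(np.float32)))
        J=W[170:225,200:260].reshape(-1,3);F=J[(J[:,2]>.004)&(J[:,2]<.014)];print("foot",F.min(0),F.max(0))
        Rr=W[230:270,285:330].reshape(-1,3)
        for lo,hi in((.004,.015),(.05,.1)):
            q=Rr[(Rr[:,2]>lo)&(Rr[:,2]<hi)];print("rest",len(q),q.min(0),q.max(0),cv2.minAreaRect((q[:,:2]*1000).astype(np.float32)))
        print("table",np.median(W[225:235,215:260,2]))
        q=W[140:235,270:355].reshape(-1,3);q=q[q[:,2]>.04];print("cent",q.min(0),q.max(0))
E
```

```text
[[ 0.     0.354  0.935]
 [ 0.     0.935 -0.354]
 [-1.     0.    -0.   ]]
top brush 9 [[0.545 0.195 0.203]
 [0.543 0.198 0.201]
 [0.542 0.193 0.204]
 [0.54  0.195 0.205]
 [0.54  0.195 0.205]]
rim 220 [0.545 0.086 0.085] [0.616 0.158 0.101] ((0.5801267027854919, 0.12191412597894669), 0.036576591432094574)
foot [0.51  0.052 0.004] [0.649 0.203 0.014]
rest 582 [ 0.399 -0.125  0.004] [ 0.498 -0.016  0.015] ((448.29876708984375, -70.26265716552734), (98.22527313232422, 108.58122253417969), 0.5720008015632629)
rest 114 [ 0.422 -0.098  0.051] [ 0.496 -0.046  0.088] ((461.3270568847656, -74.20094299316406), (49.36138916015625, 72.68769836425781), 81.30645751953125)
table 0.00046333454071992373
cent [ 0.464 -0.17   0.04 ] [0.707 0.024 1.198]
scene brush 160 [[0.574 0.131 0.083]
 [0.564 0.149 0.112]
 [0.555 0.162 0.142]
 [0.55  0.184 0.173]
 [0.541 0.191 0.201]]
```

Request:
apply_moves --pt "-0.05 0.05 0 0 1" --pt "-0.1 0.1 0 0 1" --pt "-0.1 0.2 0 0 1" --pt "-0.1 0.25 0 0 1" --pt "-0.1 0.3 0 0 1" --pt "-0.1 0.3 0 0 1" --pt "-0.1 0.3 0 0 1" --pt "-0.1 0.3 0 0 1"

```text
time: 1.5
ee_pos: [0.2729, 0.721, 0.2512]
tcp_rot: [90.0, 87.7, 69.3]
wrist_force: [-0.1, 0.1, 0.4]
opening: 0.0855
```

Request:
apply_moves --pt "-0.3 0.5 0 0 1" --pt "-0.3 0.5 0 0 1" --pt "-0.3 0.5 0 0 1" --pt "-0.3 0.5 0 0 1"

```text
time: 1.9
ee_pos: [0.2808, 0.7419, 0.2562]
tcp_rot: [90.0, 84.7, 69.3]
wrist_force: [0.1, 0.3, 0.0]
opening: 0.0858
```

```bash
python3 -c "
from workcell import bot;print(bot.get_obs()['q'])"
```

```text
[ 6.92689672e+01  4.52152657e+01  7.07647496e+01  1.10210149e+02
 -9.30077743e-04  8.99989120e+01]
```

Request:
apply_moves --pt "-0.1 0.8 0 0 1" --pt "-0.1 0.8 0 0 1"

```text
time: 2.1
ee_pos: [0.2946, 0.7786, 0.2351]
tcp_rot: [90.0, 81.9, 69.3]
wrist_force: [0.3, -0.9, 0.3]
opening: 0.0852
```

Request:
apply_moves --pt "-0.3 0.3 0 0 1" --pt "-0.3 0.3 0 0 1"

```text
time: 2.3
ee_pos: [0.2949, 0.779, 0.2687]
tcp_rot: [90.0, 79.1, 69.3]
wrist_force: [0.1, -0.9, 0.6]
opening: 0.0853
```

Request:
apply_moves --pt "0 0.8 0 0 1"

```text
time: 2.4
ee_pos: [0.303, 0.8006, 0.2652]
tcp_rot: [90.0, 76.8, 69.3]
wrist_force: [0.4, 0.2, -0.8]
opening: 0.0856
```

```bash
python3 -c "
from workcell import bot;o=bot.get_obs();print(o['q'],o['qd'],o['ee_pos'],o['tcp_rot'])"
```

```text
[ 6.92686639e+01  4.53022978e+01  7.07647545e+01  1.02266475e+02
 -1.07695809e-03  8.99992640e+01] [-1.41974784e-02  1.15098552e+01  4.40697292e-02 -3.33958433e+01
  6.42605330e-02  5.56063852e-02] [0.30303895 0.80062808 0.26521345] [89.99467088 76.80401866 69.26394626]
```

Request:
apply_moves --pt "-0.1 0.8 0 0 1" --pt "-0.1 0.8 0 0 1"

```text
time: 2.6
ee_pos: [0.3157, 0.8341, 0.2545]
tcp_rot: [90.0, 73.7, 69.3]
wrist_force: [-0.4, -1.0, 0.0]
opening: 0.0858
```

Request:
apply_moves --pt "-0.2 0.8 0 0 1" --pt "-0.2 0.8 0 0 1"

```text
time: 2.8
ee_pos: [0.3244, 0.8572, 0.2599]
tcp_rot: [90.0, 70.7, 69.3]
wrist_force: [-0.6, -0.3, -0.1]
opening: 0.0856
```

Request:
apply_moves --pt "0 0.8 0 0 1" --pt "0 0.8 0 0 1"

```text
time: 3.0
ee_pos: [0.3365, 0.889, 0.252]
tcp_rot: [90.0, 67.6, 69.3]
wrist_force: [0.3, 0.2, 0.6]
opening: 0.0858
```

Request:
apply_moves --pt "0 0.8 0 0 1" --pt "0 0.8 0 0 1"

```text
time: 3.2
ee_pos: [0.3473, 0.9177, 0.2487]
tcp_rot: [90.0, 64.6, 69.3]
wrist_force: [0.3, 0.3, -0.4]
opening: 0.0856
```

Request:
apply_moves --pt "0.2 0.8 0 0 1" --pt "0.2 0.8 0 0 1"

```text
time: 3.4
ee_pos: [0.3606, 0.9528, 0.2323]
tcp_rot: [90.0, 61.7, 69.3]
wrist_force: [0.4, -0.7, 0.1]
opening: 0.0854
```

Request:
apply_moves --pt "0.2 0.8 0 0 1" --pt "0.2 0.8 0 0 1"

```text
time: 3.6
ee_pos: [0.3725, 0.9842, 0.221]
tcp_rot: [90.0, 58.7, 69.3]
wrist_force: [-0.2, -0.1, -0.4]
opening: 0.0856
```

```bash
python3 -c "
from workcell import bot;o=bot.get_obs();print(o['q'],o['qd'],o['ee_pos'],o['tcp_rot'])"
```

```text
[ 6.92725098e+01  5.25027991e+01  7.07595464e+01  7.69932551e+01
 -5.55797004e-04  8.99988146e+01] [-1.74911879e-01  7.42664428e+00  2.74706307e-02 -1.42105180e+01
  5.30608513e-03  3.43259824e-02] [0.37246007 0.98424992 0.22104093] [89.99789919 58.73650781 69.27143884]
```

```bash
cat >> h.py <<'E'
D=np.array([[5.011,10.034,95.098,.5497,.202],[45.2153,70.765,110.210,.7932,.2562],[45.303,70.7648,102.2665,.8560,.2652],[52.503,70.7595,76.993,1.0524,.2210]])
def fitk():
    A=[];b=[]
    for a,c,e,r,z in D:
        a,c,e=np.radians([a,c,e]);p=a-c;P=p+e;s,co=np.sin,np.cos
        A+=[[1,0,s(a),co(p),s(p),co(P),s(P)],[0,1,co(a),-s(p),co(p),-s(P),co(P)]];b+=[r,z]
    A=np.array(A);b=np.array(b)
    x=np.linalg.lstsq(A[:,[0,1,2,3,5]],b,rcond=None)[0];return x,A[:,[0,1,2,3,5]]@x-b
E
python3 - <<'E'
from h import *
np.set_printoptions(precision=4,suppress=True)
x,res=fitk();print(x,res)
r0,h,L1,L2,T=x
for P in(0,15,30,45):
  for r in(.45,.593,.65):
    for z in(.12,.25,.35):
      Pr=np.radians(P);wr=r-r0-T*np.cos(Pr);wz=z-h+T*np.sin(Pr)
      best=None
      d=np.hypot(wr,wz)
      # L1 at angle a from vertical, forearm pitch p=a-c ; angle between = 90-c..
      sc=(d*d-L1*L1-L2*L2)/(2*L1*L2)
      if abs(sc)>1: print(P,r,z,"x");continue
      c=np.arcsin(sc) # L1.L2 = sin(c)
      # solve a
      vx,vz=L2*np.cos(c),L2*np.sin(c)+L1 # in frame of L1 (z along L1)
      a=np.arctan2(wr,wz)-np.arctan2(vx,vz)
      a,c=np.degrees([a,c]);e=P-a+c
      ok=-48<a<103 and -65<c<70 and -126<e<130
      print(P,r,z,np.round([a,c,e]),ok)
E
```

```text
[0.0207 0.2239 0.4004 0.4949 0.466 ] [-0.0017 -0.0019  0.0015 -0.0008  0.0025 -0.0006 -0.0022  0.0033]
0 0.45 0.12 [-306.  -83.  223.] False
0 0.45 0.25 x
0 0.45 0.35 [-146.  -78.   68.] False
0 0.593 0.12 [ 13. -75. -88.] False
0 0.593 0.25 [-70. -83. -13.] False
0 0.593 0.35 [-76. -73.   3.] False
0 0.65 0.12 [ 15. -68. -83.] False
0 0.65 0.25 [-35. -72. -38.] False
0 0.65 0.35 [-52. -66. -14.] False
15 0.45 0.12 x
15 0.45 0.25 [-130.  -75.   70.] False
15 0.45 0.35 [-102.  -60.   56.] False
15 0.593 0.12 [-52. -80. -12.] False
15 0.593 0.25 [-69. -69.  15.] False
15 0.593 0.35 [-66. -56.  25.] False
15 0.65 0.12 [-27. -70. -29.] False
15 0.65 0.25 [-49. -63.   1.] False
15 0.65 0.35 [-52. -52.  15.] False
30 0.45 0.12 [-118.  -78.   70.] False
30 0.45 0.25 [-89. -58.  61.] False
30 0.45 0.35 [-77. -44.  63.] False
30 0.593 0.12 [-51. -65.  16.] False
30 0.593 0.25 [-54. -51.  33.] False
30 0.593 0.35 [-52. -39.  43.] False
30 0.65 0.12 [-34. -58.   6.] True
30 0.65 0.25 [-42. -46.  26.] True
30 0.65 0.35 [-42. -35.  37.] True
45 0.45 0.12 [-73. -60.  58.] False
45 0.45 0.25 [-64. -43.  67.] False
45 0.45 0.35 [-57. -28.  74.] False
45 0.593 0.12 [-37. -48.  34.] True
45 0.593 0.25 [-39. -34.  50.] True
45 0.593 0.35 [-36. -20.  60.] True
45 0.65 0.12 [-26. -42.  29.] True
45 0.65 0.25 [-29. -28.  46.] True
45 0.65 0.35 [-27. -16.  57.] True
```

Request:
apply_moves --pt "-0.04 -0.03 0 0 1" --pt "-0.08 -0.06 0 0 1" --pt "-0.12 -0.09 0 0 1" --pt "-0.16 -0.12 0 0 1" --pt "-0.2 -0.15 0 0 1" --pt "-0.24 -0.18 0 0 1" --pt "-0.28 -0.22 0 0 1" --pt "-0.33 -0.26 0 0 1" --pt "-0.37 -0.29 0 0 1" --pt "-0.43 -0.34 0 0 1" --pt "-0.48 -0.4 0 0 1" --pt "-0.5 -0.45 0 0 1"

```text
time: 4.8
ee_pos: [0.1833, 0.4842, 0.4038]
tcp_rot: [90.0, 58.6, 69.3]
wrist_force: [0.3, 0.2, 1.1]
opening: 0.0852
```

Request:
apply_moves --pt "-0.2 -0.4 0 0 1" --pt "-0.2 -0.4 0 0 1"

```text
time: 5.0
ee_pos: [0.1479, 0.3908, 0.3947]
tcp_rot: [90.0, 58.6, 69.3]
wrist_force: [-0.1, -0.0, 0.1]
opening: 0.0854
```

Request:
apply_moves --pt "-0.2 -0.4 0 0 1" --pt "-0.2 -0.4 0 0 1"

```text
time: 5.2
ee_pos: [0.1125, 0.2974, 0.3856]
tcp_rot: [90.0, 58.6, 69.3]
wrist_force: [0.3, 2.3, 2.9]
opening: 0.0855
```

```bash
python3 -c "
from workcell import bot;o=bot.get_obs();print(o['q'],o['qd'],o['ee_pos'],o['tcp_rot'])"
```

```text
[ 6.92690105e+01 -4.85930749e+01 -1.19248126e+01  9.52927606e+01
  2.58424732e-04  8.99997140e+01] [ 1.15916863e-01 -8.55637824e+00  1.21018165e+01  9.28026320e+01
 -2.83201118e-02 -6.89515224e-02] [0.11254396 0.29735644 0.38560045] [90.00013773 58.62449832 69.2695069 ]
```

Request:
apply_moves --pt "0 0.03 0 0 1" --pt "0 0.03 0 0 1"

```text
time: 5.4
ee_pos: [0.1218, 0.3219, 0.4025]
tcp_rot: [90.0, 58.5, 69.3]
wrist_force: [-0.1, 0.3, 0.6]
opening: 0.0859
```

```bash
python3 -c "
from workcell import bot;o=bot.get_obs();print(o['q'],o['qd'],o['ee_pos'],o['tcp_rot'])"
```

```text
[ 6.92697362e+01 -4.44520910e+01 -8.58069298e+00  9.43951714e+01
 -8.29202153e-04  8.99985024e+01] [-0.0597833  -0.88367559 -1.77604868  1.37326613  0.03930929  0.07659758] [0.12183642 0.32190356 0.40252739] [89.99714799 58.52377334 69.26814816]
```

Request:
apply_moves --pt "0 -0.02 0 0 1" --pt "0 -0.035 0 0 1" --pt "0 -0.06 0 0 1" --pt "0 -0.1 0 0 1"

```text
time: 5.8
ee_pos: [0.1043, 0.2756, 0.3818]
tcp_rot: [90.0, 61.2, 69.3]
wrist_force: [-0.3, 0.1, 0.0]
opening: 0.0854
```

```bash
python3 -c "
from workcell import bot;o=bot.get_obs();print(o['q'],o['qd'],o['ee_pos'],o['tcp_rot'])"
```

```text
[ 6.92720999e+01 -4.85463136e+01 -1.09440736e+01  9.88235322e+01
 -1.30026009e-03  8.99990547e+01] [-1.66507320e-02 -7.26598334e-02  5.25310583e+00  1.83206565e+01
 -4.41147976e-02  1.25573258e-02] [0.10428619 0.27555936 0.38184201] [89.99668744 61.22129216 69.26939901]
```

Run:
```python
from h import *
np.set_printoptions(precision=3,suppress=True,linewidth=200)
d=dict(np.load("top.npz"));W=cloud(d)
f=cv2.resize(d["frame"][120:310,180:410],None,fx=3.4,fy=3.1,interpolation=cv2.INTER_CUBIC);cv2.imwrite("pics/c.png",f)
Z=W[...,2]
print((Z[236:268:2,286:334:2]*1000).astype(int))
print("cent front rows"); 
for v in range(196,244,4): print(v,(Z[v,270:352:4]*1000).astype(int),W[v,310,:2])
```

```text
[[ 4 -1  1 -1  5  0  1  1  1  0 -1 -1  5  0 -4  0  0 -2  0  1 -2  0  0 -1]
 [-1  0  2  3  0  6  7  0  0  1  5  1  5 -4  2  2  1  2 -1  1 -3  0  1  0]
 [ 0  0  1  0  7  4 11  8  8  8 10  4  9  3 -1  0  0  1  0  0  3  1  0  2]
 [ 1  0  0  0  8  9  5 81 84  8 10  6  5  4  9  8  9  4  7 -1  0  1  1  2]
 [-1 -2  1 -1  7  9  7 80  9 10  4  7  8  6  7 10 10 88  7 -3 -1  2  5 -1]
 [ 0  0  0  0  6 12 11 73 10  6 10 11  8  8  6 10 80 78  9 -1 -3 -1 -1  0]
 [-3  1  3 -3 11  5 26 70  5  6  9  7  4  9  4  6 75  2  8 -1  0  3  0 -2]
 [ 0  2  1 -2  7  9 46 65  7 10  7  8  8  6  8 38 70  4  7  3 -3  0  0 -2]
 [-5  1 -3  4  0 11 56 71  8  6  3  9  7 10  4 48 60 12  5 -3 -3  5 -6  1]
 [ 1 -1  0  4  8  6 77 75  8  9  7  3  8 10  7 52 73  9 -1 -1  0  1  1  0]
 [ 5  1 -2  7  4 10 84 78  5  4  5  6  9  5  9  8 75  8 -1  1  1  2  1  0]
 [ 2 -1  3  8  8  9 82 85  5 10  9  7  8  3  7  8 79  9  2  0 -4  0  1  0]
 [-1  4 -3 -1  1  9  1 10  6  3  9  8 10  7  9 83 84  8  0  0  0  0 -2  0]
 [-1  0 -2  1  0  0  2  1  3  0  1  4  7  8  7  6  8  7  3  0 -1 -2  0 -1]
 [ 0 -1  0  0  1  0  3  0  3  0 -1  0  0  0  0  2 
[... 520 characters left out ...]
1  3] [ 0.537 -0.073]
216 [ 1  2  0  3 35 69 70 85 89 92 92 94 93 92 92 89  1  0 -2  1 -6] [ 0.528 -0.073]
220 [ 0 -6  0  1  0  0 43 48 79 86 92 92 92 93 89 52  0 -1 -3  0  0] [ 0.519 -0.073]
224 [ 3 -4  1  3 -2  2  2  0 49 54 84 82 84 85 44 -1 -1  2 -1 -2  0] [ 0.51  -0.074]
228 [ 2  3  0  1  0  1  0  0 58 55 53 29 25  1  0  0 -1 -2  1 -2 -1] [ 0.501 -0.076]
232 [   2    2   -1    1   -1    0    0    2   -4   57   -2   24   -3   -1    5   -3    0 1198    0   -1   -2] [ 0.493 -0.079]
236 [ 0  4  0 -2  4  1  5  1  1 -1  5 -4  0  0 -2  0  2  0  0  0  0] [ 0.482 -0.079]
240 [   4   -1   -3    2    0    1    7   11    8   10    9   -1    0    0    3    0    1   -1    1    0 1198] [ 0.472 -0.079]
```

View pics/c.png

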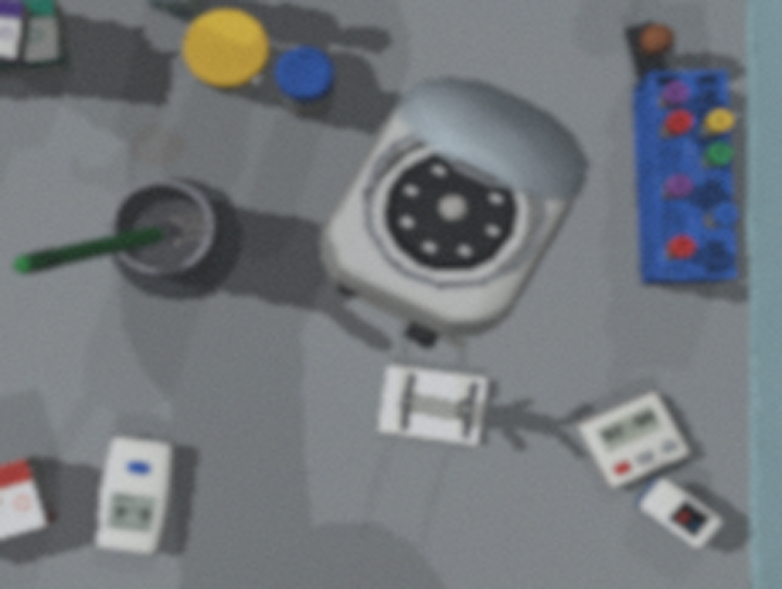

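The rest's posts stand apart along world y, with the left post at about col 300 and the right at about col 319. So the brush will lie along y, parallel to the front of the centrifuge. The tool tilts when I push it past its reach, so my plan is:
1. Grip the handle with the tool tilted about 30°.
2. Roll to lay the brush with its head towards +y.
3. Re-tilt the tool the other way, regrip, roll it upright and insert.

```bash
cat >> h.py <<'E'
def plan(o,tcp,u=None,ylike=None):
    """tool-frame shift to tcp and roll making pads contain u (closest to current, half-turn equivalent both shown)"""
    R=toolR(o);d=R.T@(np.array(tcp)-o["ee_pos"])
    out=[]
    if u is not None:
        y=np.cross(R[:,0],u);y/=np.linalg.norm(y);l=R.T@y
        a=np.arctan2(l[2],l[1]);out=[a,(a+2*np.pi)%(2*np.pi)-np.pi]
    return np.round(d,4),np.round(out,3)
E
python3 - <<'E'
from h import *
from workcell import bot
np.set_printoptions(precision=3,suppress=True,linewidth=200)
d=dict(np.load("scene.npz"));W=cloud(d);hsv=cv2.cvtColor(d["frame"],cv2.COLOR_BGR2HSV)
g=((hsv[...,0]>50)&(hsv[...,0]<80)&(hsv[...,1]>120)&(d["depth"]>0));b=(slice(160,220),slice(255,290))
P=W[b][g[b]];P=P[P[:,2]>.09]
c0=-d["R"].T@d["t"]
for _ in range(3):
    c=np.median(P,0);vt=np.linalg.svd(P-P.mean(0),full_matrices=False)[2][0];vt*=np.sign(vt[2])
    r=np.linalg.norm(np.cross(P-P.mean(0),vt),axis=1);P=P[r<.012]
m=P.mean(0);v=m-c0;v/=np.linalg.norm(v);v-=v@vt*vt;m=m+.0055*v/np.linalg.norm(v)
s=(P-m)@vt
print("axis",m,vt,"lean",np.degrees(np.arccos(vt[2])),"az",np.degrees(np.arctan2(vt[1],vt[0])),"end",m+vt*np.percentile(s,99),len(P))
at=lambda z:m+vt*(z-m[2])/vt[2]
print("rimcross",at(.095),"floor",at(.02),"z.15",at(.15))
o=bot.get_obs();R=toolR(o);print(R)
Z=cloud(dict(np.load("top.npz")));print("bed",np.percentile(Z[60:330,420:550,2],[5,50,95]),Z[330,420],Z[60,540])
E
```

```text
axis [0.558 0.17  0.145] [-0.227  0.448  0.865] lean 30.131835561018434 az 116.89176790064026 end [0.544 0.198 0.2  ] 146
rimcross [0.571 0.144 0.095] floor [0.591 0.105 0.02 ] z.15 [0.557 0.172 0.15 ]
[[ 0.17   0.31   0.935]
 [ 0.45   0.82  -0.354]
 [-0.876  0.481  0.   ]]
bed [0.057 0.06  0.065] [ 0.26  -0.34   0.055] [ 0.92  -0.639  0.066]
```

Run:
```python
from h import *
from workcell import bot
o=bot.get_obs();R=toolR(o);T=np.array([.559,.183,.136]);h=np.array([-.227,.448,.865])
print(np.degrees(np.arccos(-R[:,0]@-h)))
for s in(.13,0):print(plan(o,T-s*R[:,0],h))
```

```text
126.52177887019688
(array([ 0.1213, -0.0532,  0.458 ]), array([ 1.091, -2.05 ]))
(array([ 0.2513, -0.0532,  0.458 ]), array([ 1.091, -2.05 ]))
```

Run:
```python
from h import *
from workcell import bot
o=bot.get_obs();R=toolR(o);x=R[:,0]
def ang(u,w):
    p=lambda a:a-(a@x)*x
    u,w=p(u),p(w);return np.degrees(np.arctan2(x@np.cross(u,w),u@w))
u1=-np.array([-.227,.448,.865]);print(ang(u1,np.array([.12,.99,0])))
```

```text
-168.20254696514698
```

Request:
apply_moves --pt "0.01 0 0.03 0.1 1" --pt "0.02 -0.01 0.07 0.22 1" --pt "0.03 -0.01 0.11 0.35 1" --pt "0.04 -0.02 0.15 0.48 1" --pt "0.05 -0.02 0.2 0.61 1" --pt "0.06 -0.03 0.24 0.74 1" --pt "0.07 -0.03 0.29 0.87 1" --pt "0.08 -0.04 0.33 1.0 1" --pt "0.09 -0.045 0.38 1.09 1" --pt "0.1 -0.05 0.42 1.09 1" --pt "0.121 -0.053 0.458 1.09 1" --pt "0.121 -0.053 0.458 1.09 1"

```text
time: 7.0
ee_pos: [0.539, 0.123, 0.2477]
tcp_rot: [152.8, 61.3, 69.4]
wrist_force: [-1.0, -0.5, -0.5]
opening: 0.0853
```

Run:
```python
from h import *
from workcell import bot,cams
np.set_printoptions(precision=3,suppress=True,linewidth=200)
o=bot.get_obs();print(o['q'],o['qd'],o['ee_pos'],o['tcp_rot']);d=cams.camera("wrist");cv2.imwrite("pics/d.png",d["frame"])
W=cloudw(d,o);hsv=cv2.cvtColor(d["frame"],cv2.COLOR_BGR2HSV)
g=((hsv[...,0]>50)&(hsv[...,0]<80)&(hsv[...,1]>120)&(d["depth"]>0));P=W[g];P=P[(P[:,2]>.1)&(P[:,2]<.22)]
c0=(toolR(o)@d["mount"][:3,3])+o["ee_pos"]
print(len(P))
for _ in range(3):
    vt=np.linalg.svd(P-P.mean(0),full_matrices=False)[2][0];vt*=np.sign(vt[2]);r=np.linalg.norm(np.cross(P-P.mean(0),vt),axis=1);P=P[r<.012]
m=P.mean(0);v=m-c0;v-=v@vt*vt;m=m+.0055*v/np.linalg.norm(v)
print(m,vt,len(P),"at.153",m+vt*(.153-m[2])/vt[2],P[:,2].max())
```

```text
[-2.13  -6.929 -1.163 85.949 27.11  83.557] [-4.706 24.791 14.072 -7.86   1.421 -5.56 ] [0.539 0.123 0.248] [152.765  61.295  69.45 ]
1428
[0.552 0.181 0.163] [-0.227  0.453  0.862] 1428 at.153 [0.554 0.175 0.153] 0.20536103062577332
```

Run:
```python
from h import *
from workcell import bot
o=bot.get_obs();R=toolR(o);print(R)
print(plan(o,np.array([.554,.175,.153])+.019*R[:,0],np.array([-.227,.453,.862])))
```

```text
[[ 0.16726122  0.97377362  0.15423559]
 [ 0.44954549  0.06390351 -0.89096868]
 [-0.87745799  0.21836042 -0.42706697]]
(array([ 0.1265, -0.0034, -0.0046]), array([-0.005,  3.137]))
```

Request:
apply_moves --pt "0.02 -0.003 -0.005 0 1" --pt "0.05 -0.003 -0.005 0 1" --pt "0.08 -0.003 -0.005 0 1" --pt "0.105 -0.003 -0.005 0 1" --pt "0.126 -0.003 -0.005 0 1" --pt "0.126 -0.003 -0.005 0 -1" --pt "0.126 -0.003 -0.005 0 -1" --pt "0.126 -0.003 -0.005 0 -1" --pt "0.126 -0.003 -0.005 0 -1" --pt "0.126 -0.003 -0.005 0 -1" --pt "0.126 -0.003 -0.005 0 -1" --pt "0.126 -0.003 -0.005 0 -1" --newtons 50

```text
time: 8.25
ee_pos: [0.5578, 0.1834, 0.1375]
tcp_rot: [152.8, 61.3, 69.4]
wrist_force: [-0.2, -2.6, 1.8]
opening: 0.0003
```

Run:
```python
from h import *
from workcell import bot
o=bot.get_obs();R=toolR(o);print(o["ee_pos"],o["opening"],o["wrist_force"],o["q"])
h=np.array([-.227,.453,.862]);e=np.array(o["ee_pos"])
print(R.T@h, plan(o,e+h*.06),plan(o,e+h*.15),plan(o,e+h*.15+[0,0,.1]))
```

```text
[0.55782416 0.18338977 0.13752095] 0.0003085287565207864 [-0.17192845 -2.6434715   1.76828711] [  4.80768605  -6.23537843 -12.90008006  70.15284654  25.69059257
  91.17079037]
[-0.59106715 -0.00317236 -0.80648098] (array([-0.0355, -0.0002, -0.0484]), array([], dtype=float64)) (array([-0.0887, -0.0005, -0.121 ]), array([], dtype=float64)) (array([-0.1764,  0.0215, -0.1636]), array([], dtype=float64))
```

Run:
```python
from h import *
from workcell import bot,cams
np.set_printoptions(precision=3,suppress=True)
d=cams.camera("wrist");s=cams.camera("scene");a=d["frame"];b=cv2.resize(s["frame"][90:290,190:390],(420,420),interpolation=cv2.INTER_CUBIC)
cv2.imwrite("pics/e.png",cv2.resize(np.hstack([a,b]),(784,336)))
print(d["mount"],d["camera_matrix"])
o=bot.get_obs();W=cloudw(d,o);hsv=cv2.cvtColor(a,cv2.COLOR_BGR2HSV)
g=((hsv[...,0]>50)&(hsv[...,0]<80)&(hsv[...,1]>120)&(d["depth"]>0));P=W[g];print(len(P),P.mean(0),P.min(0),P.max(0))
```

```text
[[ 0.001 -0.294  0.956 -0.171]
 [ 1.    -0.    -0.001 -0.002]
 [ 0.001  0.956  0.294 -0.076]
 [ 0.     0.     0.     1.   ]] [[347.931   0.    280.876]
 [  0.    347.931 208.886]
 [  0.      0.      1.   ]]
2475 [0.547 0.195 0.191] [0.538 0.137 0.037] [0.714 0.244 0.224]
```

View pics/e.png

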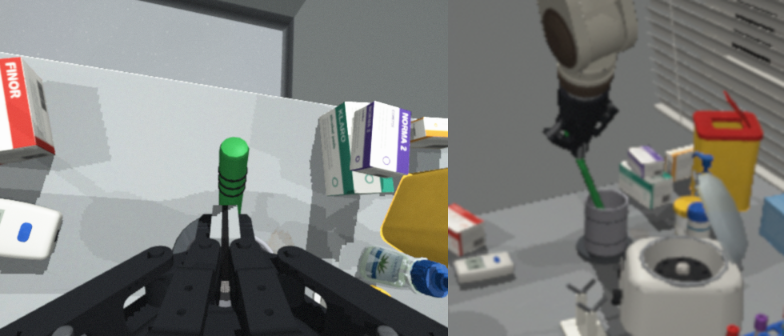

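Run:
```python
from h import *
from workcell import bot,cams
np.set_printoptions(precision=4,suppress=True)
o=bot.get_obs();d=cams.camera("wrist");W=cloudw(d,o);hsv=cv2.cvtColor(d["frame"],cv2.COLOR_BGR2HSV);R=toolR(o)
g=((hsv[...,0]>50)&(hsv[...,0]<80)&(hsv[...,1]>120)&(d["depth"]>0));g[:,:250]=0;g[:,330:]=0
P=W[g];L=(P-o["ee_pos"])@R
for lo in np.arange(.13,.22,.01):
    q=(P[:,2]>=lo)&(P[:,2]<lo+.01)
    if q.sum()>5: print(lo,q.sum(),P[q].mean(0),L[q].mean(0))
# fingertips: dark pixels around centre
v,u=np.mgrid[:420,:560];k=(d["frame"].max(-1)<70)&(d["depth"]>0)&(d["depth"]<.2)
Lt=(W[k]-o["ee_pos"])@R;print("dark",len(Lt),Lt.min(0),Lt.max(0))
i=np.argsort(-Lt[:,0])[:60];print(Lt[i].mean(0),Lt[i[:5]])
s=cams.camera("scene");W=cloud(s);hsv=cv2.cvtColor(s["frame"],cv2.COLOR_BGR2HSV)
g=((hsv[...,0]>50)&(hsv[...,0]<80)&(hsv[...,1]>120)&(s["depth"]>0));g[:165]=0;g[220:]=0;g[:,:250]=0;g[:,295:]=0
P=W[g]
for lo in np.arange(.09,.22,.02):
    q=(P[:,2]>=lo)&(P[:,2]<lo+.02)
    if q.sum()>2: print("s",lo,q.sum(),P[q].mean(0))
```

```text
0.15000000000000002 13 [0.5587 0.1776 0.1579] [-0.0204  0.005  -0.0032]
0.16000000000000003 141 [0.5524 0.181  0.1668] [-0.0277  0.001  -0.0111]
0.17000000000000004 366 [0.5506 0.1846 0.175 ] [-0.0337  0.0013 -0.018 ]
0.18000000000000005 403 [0.548  0.1903 0.1851] [-0.0404  0.0014 -0.0279]
0.19000000000000006 749 [0.5453 0.1977 0.1959] [-0.0469  0.0016 -0.0395]
0.20000000000000007 789 [0.545  0.2021 0.2018] [-0.0502  0.0029 -0.046 ]
dark 43294 [-0.1224 -0.0619 -0.0362] [-0.0294  0.0583  0.0109]
[-0.0326  0.0006 -0.0188] [[-0.0294  0.0087 -0.0228]
 [-0.0302 -0.0043 -0.0185]
 [-0.0311  0.0086 -0.0225]
 [-0.0311  0.0085 -0.023 ]
 [-0.0312 -0.0047 -0.0217]]
s 0.09 29 [0.5688 0.143  0.1003]
s 0.11 24 [0.5645 0.1543 0.1201]
s 0.13 27 [0.5601 0.1648 0.1395]
s 0.15000000000000002 4 [0.5568 0.1698 0.1515]
s 0.19 3 [0.5445 0.1938 0.1927]
```

Run:
```python
from h import *
from workcell import bot,cams
d=cams.camera("wrist");s=cams.camera("scene")
a=cv2.resize(d["frame"][170:330,200:360],(560,560),interpolation=cv2.INTER_CUBIC);b=cv2.resize(s["frame"][140:220,240:320][:, 5:40],(245,560),interpolation=cv2.INTER_CUBIC)
cv2.imwrite("pics/f.png",np.hstack([a,b]));print(bot.get_obs()["opening"],bot.get_obs()["wrist_force"])
```

```text
9.804520759489353e-05 [ 1.37631529 -1.85355498  3.59918897]
```

View pics/f.png

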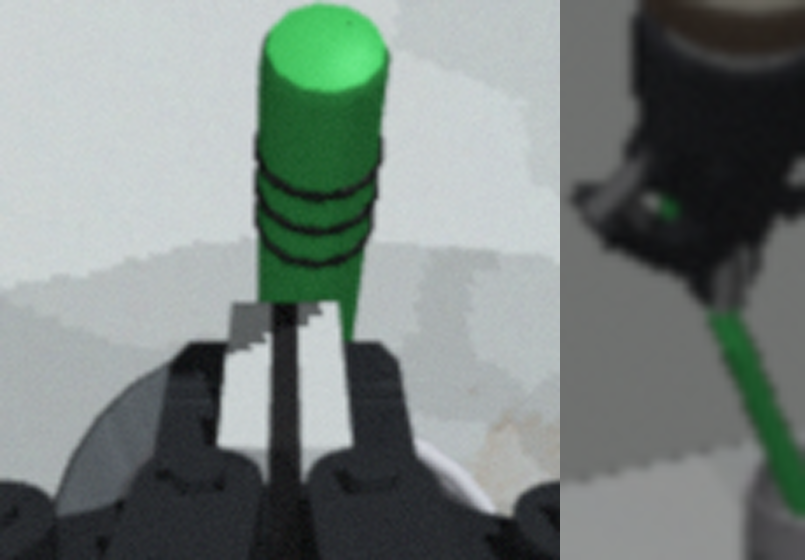

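Run:
```python
from h import *
from workcell import bot,cams
np.set_printoptions(precision=4,suppress=True)
o=bot.get_obs();d=cams.camera("wrist");L=(cloudw(d,o)-o["ee_pos"])@toolR(o)
for u,v in((270,260),(270,270),(292,258),(292,270),(292,290),(298,262),(285,250),(285,240),(290,200)): print(u,v,d["depth"][v,u],L[v,u])
```

```text
270 260 0.14666311 [-0.037  -0.0064 -0.0122]
270 270 0.13783282 [-0.0462 -0.0061 -0.0122]
292 258 0.1493792 [-0.0343  0.003  -0.0118]
292 270 0.1379882 [-0.0461  0.0026 -0.0121]
292 290 0.12454807 [-0.0603  0.0022 -0.0115]
298 262 0.1626336 [-0.0227  0.0062 -0.0043]
285 250 0.15068248 [-0.0321 -0.     -0.0146]
285 240 0.14409119 [-0.0369 -0.0001 -0.0212]
290 200 0.1231393 [-0.0522  0.0015 -0.0427]
```

The picture shows the pads closed short of the handle. The pad tips measure about 32 mm behind the nominal TCP along the tool x axis, so the handle lies just ahead of them. I open, advance about 34 mm and close again.

Request:
apply_moves --pt "-0.01 0 0 0 1" --pt "-0.01 0 0 0 1" --pt "-0.01 0 0 0 1" --pt "-0.01 0 0 0 1" --pt "-0.01 0 0 0 1" --pt "0.01 0.001 0 0 1" --pt "0.034 0.001 0 0 1" --pt "0.034 0.001 0 0 0" --pt "0.034 0.001 0 0 -1" --pt "0.034 0.001 0 0 -1" --pt "0.034 0.001 0 0 -1" --pt "0.034 0.001 0 0 -1" --newtons 50

```text
time: 9.8
ee_pos: [0.5648, 0.1988, 0.1088]
tcp_rot: [152.7, 61.3, 69.4]
wrist_force: [-1.2, 0.2, 3.5]
opening: 0.0129
```

Request:
apply_moves --pt "0 0 0 0 -1" --pt "0 0 0 0 -1"

```text
time: 10.0
ee_pos: [0.5649, 0.1987, 0.1091]
tcp_rot: [152.6, 61.3, 69.3]
wrist_force: [0.3, -0.3, 0.3]
opening: 0.0129
```

Run:
```python
from h import *
from workcell import bot,cams
np.set_printoptions(precision=4,suppress=True)
o=bot.get_obs();print(o["opening"],o["ee_pos"],o["wrist_force"]);d=cams.camera("wrist");L=(cloudw(d,o)-o["ee_pos"])@toolR(o)
hsv=cv2.cvtColor(d["frame"],cv2.COLOR_BGR2HSV)
g=((hsv[...,0]>50)&(hsv[...,0]<80)&(hsv[...,1]>120)&(d["depth"]>0));g[:,:250]=0;g[:,330:]=0
P=L[g];i=np.argsort(P[:,2]);print(len(P),P[i[::max(1,len(P)//6)]])
```

```text
0.012853645790929083 [0.5649 0.1987 0.1091] [ 0.3228 -0.3004  0.3288]
5518 [[-0.0811 -0.002  -0.0491]
 [-0.0856 -0.0059 -0.0442]
 [-0.0827  0.0043 -0.0387]
 [-0.0793 -0.0014 -0.0284]
 [-0.0642 -0.0003 -0.0082]
 [-0.0391 -0.0084  0.0188]
 [ 0.0031  0.      0.0819]]
```

Request:
apply_moves --pt "-0.006 0 -0.008 0 -1" --pt "-0.018 0 -0.024 0 -1" --pt "-0.03 0 -0.04 0 -1" --pt "-0.045 0 -0.06 0 -1" --pt "-0.06 0 -0.08 0 -1" --pt "-0.075 0 -0.1 0 -1" --pt "-0.09 0 -0.12 0 -1" --pt "-0.105 0 -0.14 0 -1" --pt "-0.13 0 -0.14 0 -1"

```text
time: 10.95
ee_pos: [0.5197, 0.2675, 0.2858]
tcp_rot: [152.5, 61.1, 69.4]
wrist_force: [0.4, -0.5, -0.2]
opening: 0.0127
```

Run:
```python
from h import *
from workcell import bot,cams
np.set_printoptions(precision=3,suppress=True)
o=bot.get_obs();print(o["opening"],o["ee_pos"],o["wrist_force"],o["q"]);d=cams.camera("scene");cv2.imwrite("pics/g.png",d["frame"][60:330,150:450])
R=toolR(o);x=R[:,0]
# rest geometry
t=dict(np.load("top.npz"));W=cloud(t)[236:266,286:334].reshape(-1,3);W=W[W[:,2]>.03]
l=W[W[:,1]>-.072];r=W[W[:,1]<=-.072]
for q in(l,r): print("post",len(q),q[:,:2].min(0),q[:,:2].max(0),(q[:,:2].min(0)+q[:,:2].max(0))/2,np.polyfit(q[:,0],q[:,1],1)); 
for q in(l,r): k=q[q[:,2]<.074];print("low",k[:,:2].mean(0),len(k))
```

```text
0.012686937357334758 [0.52  0.268 0.286] [ 0.38  -0.524 -0.248] [ 15.097  -9.075   0.641  81.895  23.074 101.891]
post 58 [ 0.429 -0.055] [ 0.469 -0.002] [ 0.449 -0.029] [ 0.331 -0.194]
post 50 [ 0.422 -0.098] [ 0.463 -0.088] [ 0.442 -0.093] [-0.138 -0.032]
low [ 0.449 -0.05 ] 21
low [ 0.444 -0.093] 24
```

View pics/g.png

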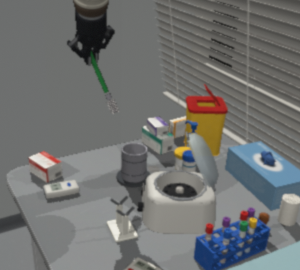

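The picture shows the brush out of the jar, head down in the gripper, and the jar upright in its place. Next I roll it towards head +y.

Request:
apply_moves --pt "-0.01 0 0 -0.15 -1" --pt "-0.02 0 0 -0.3 -1" --pt "-0.03 0 0 -0.45 -1" --pt "-0.04 0 0 -0.6 -1" --pt "-0.04 0 0 -0.75 -1" --pt "-0.04 0 0 -0.9 -1" --pt "-0.04 0 0 -1.05 -1" --pt "-0.04 0 0 -1.2 -1" --pt "-0.04 0 0 -1.35 -1" --pt "-0.04 0 0 -1.5 -1" --pt "-0.04 0 0 -1.65 -1" --pt "-0.04 0 0 -1.8 -1"

```text
time: 12.2
ee_pos: [0.5125, 0.2486, 0.3268]
tcp_rot: [48.7, 60.9, 68.9]
wrist_force: [-0.1, -0.3, -0.7]
opening: 0.0123
```

Run:
```python
from h import *
from workcell import bot
np.set_printoptions(precision=3,suppress=True)
o=bot.get_obs();R=toolR(o);print(o["ee_pos"],o["q"])
ut=np.array([.591,0,.806]);e=np.array([.14,.99,0])
best=min(np.arange(-1.6,-.6,.01),key=lambda a:-(R@Ro.from_euler("x",a).as_matrix()@ut)@e)
u=R@Ro.from_euler("x",best).as_matrix()@ut;print(best,u,"dip",np.degrees(np.arcsin(u[2])),"az",np.degrees(np.arctan2(u[1],u[0])))
T=np.array([.439,-.122,.075])+.054*R[:,0]
print(T,plan(o,T+[0,0,.08]),plan(o,T+[-.0,.15,.2]))
```

```text
[0.513 0.249 0.327] [13.095 -9.147  5.251 87.035 23.684 -3.391]
-1.1099999999999997 [ 0.156  0.978 -0.138] dip -7.9385167290204 az 80.93995201881444
[ 0.448 -0.098  0.028] (array([ 0.023, -0.35 , -0.221]), array([], dtype=float64)) (array([-0.014, -0.179, -0.142]), array([], dtype=float64))
```

Request:
apply_moves --pt "-0.004 -0.03 -0.025 -0.14 -1" --pt "-0.008 -0.065 -0.05 -0.28 -1" --pt "-0.012 -0.1 -0.08 -0.42 -1" --pt "-0.014 -0.14 -0.11 -0.56 -1" --pt "-0.014 -0.179 -0.142 -0.7 -1" --pt "-0.005 -0.215 -0.16 -0.84 -1" --pt "0.002 -0.25 -0.175 -0.98 -1" --pt "0.009 -0.285 -0.19 -1.11 -1" --pt "0.016 -0.32 -0.207 -1.11 -1" --pt "0.023 -0.35 -0.221 -1.11 -1" --pt "0.023 -0.35 -0.221 -1.11 -1"

```text
time: 13.3
ee_pos: [0.4476, -0.0992, 0.106]
tcp_rot: [-14.5, 60.9, 69.1]
wrist_force: [-0.9, 1.0, -1.8]
opening: 0.0128
```

Run:
```python
from h import *
from workcell import bot,cams
np.set_printoptions(precision=4,suppress=True)
o=bot.get_obs();R=toolR(o);print(o["ee_pos"],o["q"],o["tcp_rot"])
d=cams.camera("wrist");W=cloudw(d,o);t=cams.camera("top");V=cloud(t)
cv2.imwrite("pics/i.png",np.hstack([cv2.resize(d["frame"],(480,360)),cv2.resize(t["frame"][190:290,260:350],(320,360),interpolation=cv2.INTER_CUBIC)]))
for nm,C,f in(("w",W,d),("t",V,t)):
    hsv=cv2.cvtColor(f["frame"],cv2.COLOR_BGR2HSV)
    g=((hsv[...,0]>50)&(hsv[...,0]<80)&(hsv[...,1]>120)&(f["depth"]>0));P=C[g];P=P[(np.abs(P[:,0]-.44)<.08)&(np.abs(P[:,1]+.07)<.17)&(P[:,2]<.25)&(P[:,2]>.05)]
    if len(P)>20:
        for _ in range(3):
            vt=np.linalg.svd(P-P.mean(0),full_matrices=False)[2][0];vt*=np.sign(vt[1]);P=P[np.linalg.norm(np.cross(P-P.mean(0),vt),axis=1)<.012]
        i=np.argsort(P[:,1]);print(nm,len(P),P.mean(0),vt,"ends",P[i[3]],P[i[-3]], "in tool",R.T@vt)
    q=C.reshape(-1,3);q=q[(q[:,2]>.04)&(q[:,2]<.087)&(np.abs(q[:,0]-.446)<.035)&(np.abs(q[:,1]+.072)<.035)]
    for s in(1,-1):
        k=q[(q[:,1]+.072)*s>0]
        if len(k)>5:print(nm,"post",s,len(k),k.mean(0),(k.min(0)+k.max(0))/2)
```

```text
[ 0.4476 -0.0992  0.106 ] [ -31.572    -5.61    -15.5897   85.8776   28.5241 -116.6169] [-14.4923  60.9303  69.0625]
w 5653 [ 0.4331 -0.1418  0.1576] [ 0.1558  0.9812 -0.1141] ends [ 0.4296 -0.1779  0.159 ] [ 0.449  -0.0234  0.1417] in tool [ 0.572  -0.0002  0.8202]
w post 1 161 [ 0.4347 -0.0491  0.0717] [ 0.4347 -0.0489  0.0606]
w post -1 1154 [ 0.4385 -0.0936  0.062 ] [ 0.4425 -0.0923  0.0616]
t 167 [ 0.4443 -0.085   0.1536] [ 0.1735  0.9757 -0.1341] ends [ 0.4346 -0.1373  0.16  ] [ 0.4531 -0.0277  0.1479] in tool [ 0.5901 -0.0159  0.8072]
t post 1 34 [ 0.4483 -0.0503  0.0782] [ 0.4491 -0.0506  0.0776]
t post -1 31 [ 0.4424 -0.0936  0.0778] [ 0.4424 -0.0934  0.0698]
```

View pics/i.png

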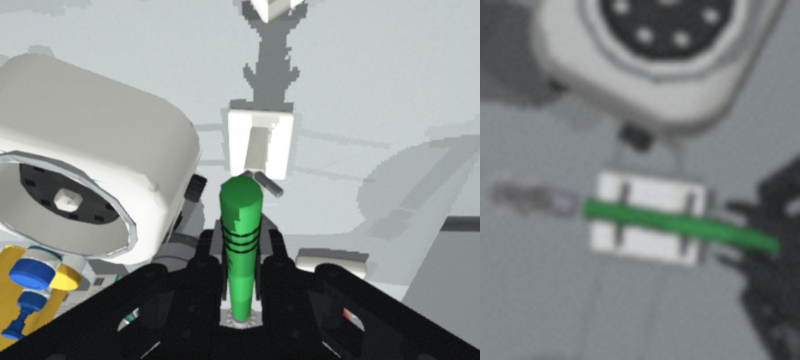

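The brush lies level above the rest, in line with both notches to within about 2 mm. I lower it.

Request:
apply_moves --pt "0.02 0.003 -0.011 0 -1" --pt "0.04 0.006 -0.022 0 -1" --pt "0.056 0.008 -0.03 0 -1" --pt "0.061 0.0085 -0.033 0 -1" --pt "0.0655 0.009 -0.035 0 -1" --pt "0.068 0.0095 -0.0365 0 -1" --pt "0.07 0.01 -0.0375 0 -1" --pt "0.07 0.01 -0.0375 0 -1"

```text
time: 14.2
ee_pos: [0.4497, -0.0971, 0.0313]
tcp_rot: [-15.2, 60.9, 68.5]
wrist_force: [-1.5, -0.5, 4.7]
opening: 0.0127
```

```bash
cat >> h.py <<'E'
def green(cams,o,cam,box,zr):
    f=cams.camera(cam);C=cloudw(f,o) if cam=="wrist" else cloud(f)
    hsv=cv2.cvtColor(f["frame"],cv2.COLOR_BGR2HSV)
    g=((hsv[...,0]>50)&(hsv[...,0]<80)&(hsv[...,1]>120)&(f["depth"]>0));P=C[g]
    P=P[(P[:,0]>box[0])&(P[:,0]<box[1])&(P[:,1]>box[2])&(P[:,1]<box[3])&(P[:,2]>zr[0])&(P[:,2]<zr[1])]
    for _ in range(3):
        vt=np.linalg.svd(P-P.mean(0),full_matrices=False)[2][0];P=P[np.linalg.norm(np.cross(P-P.mean(0),vt),axis=1)<.012]
    vt=vt*np.sign(vt[np.argmax(abs(vt))]);s=(P-P.mean(0))@vt
    return f,P.mean(0),vt,P.mean(0)+vt*np.percentile(s,1),P.mean(0)+vt*np.percentile(s,99),len(P)
E
python3 - <<'E'
from h import *
from workcell import bot,cams
np.set_printoptions(precision=4,suppress=True)
o=bot.get_obs();print(o["ee_pos"],o["wrist_force"],o["torque"])
for c in("top","scene"): print(c,green(cams,o,c,(.36,.52,-.24,.1),(.03,.2))[1:])
E
```

```text
[ 0.4497 -0.0971  0.0313] [-1.4642 -0.5305  4.7391] [0.2362 0.35   0.3126]
top (array([ 0.4451, -0.082 ,  0.0819]), array([ 0.151 ,  0.9883, -0.019 ]), array([ 0.437 , -0.135 ,  0.0829]), array([ 0.4538, -0.0255,  0.0808]), 135)
scene (array([ 0.4355, -0.1484,  0.0824]), array([ 0.1504,  0.9885, -0.0136]), array([ 0.4314, -0.1757,  0.0828]), array([ 0.4541, -0.0264,  0.0807]), 87)
```

Request:
apply_moves --pt "0 0 0 0 -0.4" --pt "0 0 0 0 -0.4" --pt "0 0 0 0 -0.4" --pt "-0.005 0 -0.009 0 -0.4" --pt "-0.0095 0 -0.0176 0 -0.4" --pt "-0.0095 0 -0.0176 0 -1" --pt "-0.0095 0 -0.0176 0 -1" --pt "-0.0095 0 -0.0176 0 -1" --pt "-0.007 0 -0.013 0 -1" --pt "-0.004 0 -0.0075 0 -1" --pt "-0.0015 0 -0.0026 0 -1" --pt "-0.0015 0 -0.0026 0 -1" --newtons 30

```text
time: 15.5
ee_pos: [0.4493, -0.0992, 0.0315]
tcp_rot: [-15.3, 60.9, 68.6]
wrist_force: [-0.1, -0.3, -0.8]
opening: 0.0128
```

Run:
```python
from h import *
from workcell import bot,cams
np.set_printoptions(precision=4,suppress=True)
o=bot.get_obs();print(o["ee_pos"],o["wrist_force"],o["opening"],o["q"])
for c in("top","scene"): print(c,green(cams,o,c,(.36,.52,-.24,.1),(.03,.2))[1:])
```

```text
[ 0.4493 -0.0992  0.0315] [-0.1444 -0.2569 -0.8075] 0.012813067907890397 [ -31.5117   -3.8098  -22.2719   77.1124   28.6268 -116.781 ]
top (array([ 0.4471, -0.0683,  0.082 ]), array([0.1426, 0.9897, 0.0149]), array([ 0.4384, -0.1289,  0.0811]), array([ 0.456 , -0.0067,  0.0829]), 148)
scene (array([ 0.4426, -0.0862,  0.0812]), array([ 0.109 ,  0.9937, -0.027 ]), array([ 0.4369, -0.1388,  0.0826]), array([ 0.4508, -0.0119,  0.0792]), 17)
```

Request:
apply_moves --pt "-0.002 0 -0.0035 0 -1" --pt "-0.002 0 -0.0035 0 -1" --pt "-0.002 0 -0.0035 0 -0.3" --pt "-0.002 0 -0.0035 0 -0.3" --pt "-0.002 0 -0.0035 0 -0.1" --pt "-0.03 0 -0.0035 0 0" --pt "-0.07 0 -0.0035 0 0" --pt "-0.11 0 -0.0035 0 0" --pt "-0.15 0 -0.0035 0 0"

```text
time: 16.5
ee_pos: [0.422, -0.1712, 0.1623]
tcp_rot: [-15.3, 60.9, 68.6]
wrist_force: [-0.0, 0.2, -0.2]
opening: 0.0431
```

Run:
```python
from h import *
from workcell import bot,cams
np.set_printoptions(precision=4,suppress=True)
o=bot.get_obs();R=toolR(o);print(o["ee_pos"],o["wrist_force"],o["opening"],o["q"])
for c in("top","wrist"): print(c,green(cams,o,c,(.36,.52,-.24,.1),(.03,.2))[1:])
a=np.radians(-68);n=np.array([np.cos(a),np.sin(a),0])
print(plan(o,n*.62+[0,0,.45]));print("n",R.T@n,"up",R.T@[0,0,1])
```

```text
[ 0.422  -0.1712  0.1623] [-0.0176  0.2319 -0.155 ] 0.04307673629570968 [ -40.55     -1.6769   -5.8384   96.17     27.3732 -126.9167]
top (array([ 0.4448, -0.085 ,  0.0817]), array([ 0.1399,  0.9901, -0.0105]), array([ 0.4346, -0.157 ,  0.0824]), array([ 0.4551, -0.0117,  0.0809]), 166)
wrist (array([ 0.4394, -0.0976,  0.0749]), array([0.1341, 0.9909, 0.0095]), array([ 0.4312, -0.1581,  0.0743]), array([ 0.4517, -0.0067,  0.0758]), 1740)
(array([-0.4679,  0.0936, -0.2324]), array([], dtype=float64))
n [-0.3533 -0.4961 -0.7932] up [-0.8736 -0.1283  0.4694]
```

Request:
apply_moves --pt "-0.04 0.008 -0.02 0.14 0" --pt "-0.08 0.016 -0.04 0.28 0" --pt "-0.12 0.024 -0.06 0.42 0" --pt "-0.16 0.032 -0.08 0.56 0" --pt "-0.2 0.04 -0.1 0.7 0" --pt "-0.24 0.048 -0.12 0.84 0" --pt "-0.28 0.056 -0.14 0.98 0" --pt "-0.32 0.064 -0.16 1.12 0" --pt "-0.36 0.072 -0.18 1.26 0" --pt "-0.4 0.08 -0.2 1.4 0" --pt "-0.44 0.088 -0.22 1.5 0" --pt "-0.468 0.094 -0.232 1.5 0"

```text
time: 17.8
ee_pos: [0.2537, -0.4806, 0.3217]
tcp_rot: [66.1, 63.1, 63.4]
wrist_force: [-0.5, -0.8, -0.1]
opening: 0.0428
```

```bash
cat > st.py <<'E'
from h import *
from workcell import bot
np.set_printoptions(precision=4,suppress=True)
o=bot.get_obs();R=toolR(o);print(o["ee_pos"],o["q"],o["qd"])
x=R[:,0];print("tilt",np.degrees(np.arccos(-x[2])),"@",np.degrees(np.arctan2(x[1],x[0])),"TCP r",np.hypot(*o["ee_pos"][:2]),"az",np.degrees(np.arctan2(o["ee_pos"][1],o["ee_pos"][0])))
a=np.radians(-68);n=np.array([np.cos(a),np.sin(a),0]);print("n",R.T@n,"up",R.T@[0,0,1])
E
python3 st.py
```

```text
[ 0.2537 -0.4806  0.3217] [-72.6302  30.3451  50.7216 130.4235  18.3275 -73.1316] [ -8.8325   6.0433   3.9606   0.2107  -3.4328 -15.7573]
tilt 26.90479456248185 @ 63.350555700827016 TCP r 0.5434873688802793 az -62.17308949250804
n [-0.299  -0.8426  0.4479] up [-0.8918  0.4138  0.1832]
```

Request:
apply_moves --pt "-0.15 -0.42 0.22 0 0" --pt "-0.15 -0.42 0.22 0 0"

```text
time: 18.0
ee_pos: [0.2878, -0.5459, 0.2874]
tcp_rot: [63.0, 64.3, 60.1]
wrist_force: [-0.2, -0.5, 1.0]
opening: 0.0427
```

Request:
apply_moves --pt "-0.15 -0.42 0.22 0 0" --pt "-0.15 -0.42 0.22 0 0"

```text
time: 18.2
ee_pos: [0.3027, -0.5764, 0.2537]
tcp_rot: [62.4, 63.8, 59.5]
wrist_force: [-0.2, 0.1, -1.4]
opening: 0.0423
```

Request:
apply_moves --pt "-0.1 -0.42 0.22 0 0" --pt "-0.1 -0.42 0.22 0 0"

```text
time: 18.4
ee_pos: [0.2999, -0.5804, 0.2446]
tcp_rot: [62.4, 62.9, 59.6]
wrist_force: [0.1, 0.3, -0.6]
opening: 0.0423
```

Request:
apply_moves --pt "-0.1 -0.42 0.22 0 0" --pt "-0.1 -0.42 0.22 0 0"

```text
time: 18.6
ee_pos: [0.2974, -0.5839, 0.2349]
tcp_rot: [62.5, 62.0, 59.8]
wrist_force: [0.5, -0.2, -0.0]
opening: 0.0425
```

```bash
python3 st.py
```

```text
[ 0.2974 -0.5839  0.2349] [-72.5762  49.9863  70.7373 130.462   20.3176 -73.3794] [-1.274   3.0863  0.1106  0.0517 -0.8449 -1.8817]
tilt 28.013956827370944 @ 59.75474149603322 TCP r 0.6553309127716117 az -63.00854237510043
n [-0.2876 -0.8444  0.452 ] up [-0.8828  0.4167  0.2167]
```

Run:
```python
from h import *
from workcell import bot
np.set_printoptions(precision=3,suppress=True)
o=bot.get_obs();R=toolR(o)
for az in(-35,-45):
    a=np.radians(az);n=np.array([np.cos(a),np.sin(a),0]);print(az,plan(o,n*.62+[0,0,.42])[0],"n",R.T@n)
```

```text
-35 [-0.021  0.284  0.223] n [-0.039 -0.525  0.85 ]
-45 [-0.071  0.209  0.163] n [-0.12  -0.646  0.754]
```

Request:
apply_moves --pt "-0.003 0.04 0.03 0 0" --pt "-0.006 0.08 0.06 0 0" --pt "-0.009 0.12 0.09 0 0" --pt "-0.012 0.16 0.12 0 0" --pt "-0.015 0.2 0.155 0 0" --pt "-0.018 0.24 0.19 0 0" --pt "-0.021 0.28 0.22 0 0" --pt "-0.021 0.24 0.3 0 0" --pt "-0.021 0.2 0.36 0 0" --pt "-0.021 0.15 0.43 0 0"

```text
time: 19.6
ee_pos: [0.5297, -0.3606, 0.3664]
tcp_rot: [62.6, 61.1, 60.0]
wrist_force: [-0.1, -0.5, -0.2]
opening: 0.043
```

Request:
apply_moves --pt "-0.02 -0.2 0.4 0 0" --pt "-0.02 -0.2 0.4 0 0"

```text
time: 19.8
ee_pos: [0.5364, -0.361, 0.3551]
tcp_rot: [63.9, 60.0, 61.4]
wrist_force: [0.0, 0.5, -0.2]
opening: 0.0428
```

Request:
apply_moves --pt "-0.02 -0.2 0.4 0 0" --pt "-0.02 -0.2 0.4 0 0"

```text
time: 20.0
ee_pos: [0.5435, -0.36, 0.3441]
tcp_rot: [65.2, 58.7, 62.8]
wrist_force: [0.4, 0.8, 0.3]
opening: 0.0426
```

```bash
python3 st.py
```

```text
[ 0.5435 -0.36    0.3441] [-47.0947  41.9774  70.7323 130.4511  29.2    -47.8075] [ 1.3899  3.0231  0.3529  0.1847 -0.1031 -0.2501]
tilt 31.262662813003644 @ 62.842375104929815 TCP r 0.6518900275593876 az -33.51691721798518
n [-0.3394 -0.8249  0.4521] up [-0.8548  0.471   0.2178]
```

Run:
```python
from h import *
from workcell import bot
np.set_printoptions(precision=3,suppress=True)
o=bot.get_obs();R=toolR(o)
a=np.radians(-60);n=np.array([np.cos(a),np.sin(a),0]);print(plan(o,n*.6+[0,0,.15])[0],"n",R.T@n, plan(o,n*.75+[0,0,.15])[0])
```

```text
[ 0.035 -0.228 -0.264] n [-0.281 -0.773  0.568] [-0.008 -0.344 -0.178]
```

Request:
apply_moves --pt "0.005 -0.03 -0.035 0 0" --pt "0.01 -0.06 -0.07 0 0" --pt "0.015 -0.09 -0.105 0 0" --pt "0.02 -0.12 -0.14 0 0" --pt "0.025 -0.15 -0.175 0 0" --pt "0.03 -0.19 -0.22 0 0" --pt "0.035 -0.228 -0.264 0 0" --pt "0.03 -0.25 -0.245 0 0" --pt "0.015 -0.285 -0.22 0 0" --pt "0.0 -0.32 -0.195 0 0"

```text
time: 21.0
ee_pos: [0.3432, -0.5926, 0.1483]
tcp_rot: [64.6, 59.0, 62.1]
wrist_force: [0.4, -1.5, 0.8]
opening: 0.0426
```

Request:
apply_moves --pt "-0.11 -0.31 0.23 0 0" --pt "-0.11 -0.31 0.23 0 0"

```text
time: 21.2
ee_pos: [0.3281, -0.5771, 0.1766]
tcp_rot: [66.9, 56.6, 64.4]
wrist_force: [-0.0, 0.5, -0.2]
opening: 0.0424
```

Request:
apply_moves --pt "-0.11 -0.31 0.23 0 0" --pt "-0.11 -0.31 0.23 0 0"

```text
time: 21.4
ee_pos: [0.3362, -0.5739, 0.1779]
tcp_rot: [66.3, 55.9, 63.9]
wrist_force: [0.6, 0.8, 0.5]
opening: 0.0426
```

```bash
python3 st.py
```

```text
[ 0.3362 -0.5739  0.1779] [-70.5269  55.5837  70.7667 130.5058  23.6041 -73.415 ] [ 2.4999  2.2663 -0.1028  0.0876  0.4665  0.5944]
tilt 34.07696196634231 @ 63.85987471638354 TCP r 0.6650989881503856 az -59.64068013299413
n [-0.3739 -0.8051  0.4605] up [-0.8283  0.5132  0.2248]
```

Run:
```python
from h import *
from workcell import bot
np.set_printoptions(precision=3,suppress=True)
o=bot.get_obs()
print(plan(o,[.24,-.52,.5])[0],plan(o,[.24,-.5,.8])[0])
```

```text
[-0.263  0.214 -0.026] [-0.502  0.385  0.039]
```

Request:
apply_moves --pt "-0.035 0.03 -0.004 0 0" --pt "-0.07 0.06 -0.008 0 0" --pt "-0.105 0.09 -0.012 0 0" --pt "-0.14 0.115 -0.015 0 0" --pt "-0.18 0.145 -0.02 0 0" --pt "-0.22 0.18 -0.022 0 0" --pt "-0.263 0.214 -0.026 0 0" --pt "-0.3 0.24 -0.015 0 0" --pt "-0.34 0.27 0 0 0" --pt "-0.38 0.3 0.01 0 0"

```text
time: 22.4
ee_pos: [0.3688, -0.5484, 0.2565]
tcp_rot: [60.5, 59.3, 57.0]
wrist_force: [0.5, -0.4, -0.5]
opening: 0.0429
```

```bash
python3 st.py
```

```text
[ 0.3688 -0.5484  0.2565] [-67.5957  48.8631  70.7135 130.4607  24.8664 -68.1661] [ 6.7248 -3.0969  0.0234  0.0239  2.7969  6.8817]
tilt 30.700312524149144 @ 56.95416024031046 TCP r 0.660905144297867 az -56.08255530085293
n [-0.2925 -0.8322  0.4711] up [-0.8598  0.4445  0.2512]
```

Request:
apply_moves --pt "-0.23 0.2 0.03 0 0" --pt "-0.23 0.2 0.03 0 0"

```text
time: 22.6
ee_pos: [0.3829, -0.528, 0.3082]
tcp_rot: [55.6, 61.2, 51.3]
wrist_force: [-0.9, -0.4, 1.4]
opening: 0.0428
```

Request:
apply_moves --pt "-0.23 0.2 0.03 0 0" --pt "-0.23 0.2 0.03 0 0"

```text
time: 22.8
ee_pos: [0.3966, -0.501, 0.3607]
tcp_rot: [49.8, 62.6, 44.8]
wrist_force: [0.1, -0.1, 0.3]
opening: 0.0423
```

Request:
apply_moves --pt "-0.23 0.18 0.03 0 0" --pt "-0.23 0.18 0.03 0 0"

```text
time: 23.0
ee_pos: [0.4069, -0.4697, 0.4115]
tcp_rot: [43.4, 63.5, 37.7]
wrist_force: [-0.1, -0.2, 0.1]
opening: 0.043
```

Request:
apply_moves --pt "-0.23 0.18 0.03 0 0" --pt "-0.23 0.18 0.03 0 0"

```text
time: 23.2
ee_pos: [0.4157, -0.4319, 0.461]
tcp_rot: [37.0, 63.7, 30.6]
wrist_force: [0.4, -0.3, 0.2]
opening: 0.0429
```

```bash
python3 st.py
```

```text
[ 0.4157 -0.4319  0.461 ] [-59.4981  30.3298  70.7614 130.4966  26.2811 -53.1789] [ 14.4473 -18.3773  -0.2076  -0.3181   1.1124  21.1823]
tilt 26.281169987145123 @ 30.6335182573648 TCP r 0.5994595422189067 az -46.100504953438886
n [-0.0665 -0.8709  0.487 ] up [-0.8966  0.2663  0.3538]
```

Request:
apply_moves --pt "-0.23 0.03 0.11 0 0" --pt "-0.23 0.03 0.11 0 0"

```text
time: 23.4
ee_pos: [0.4129, -0.4112, 0.4941]
tcp_rot: [31.7, 63.1, 24.9]
wrist_force: [-0.5, 1.0, 0.1]
opening: 0.0422
```

Request:
apply_moves --pt "-0.23 0.0 0.12 0 0" --pt "-0.23 0.0 0.12 0 0"

```text
time: 23.6
ee_pos: [0.4062, -0.3973, 0.5205]
tcp_rot: [27.3, 62.2, 20.0]
wrist_force: [-0.8, -0.0, 0.5]
opening: 0.0429
```

Request:
apply_moves --pt "-0.23 -0.03 0.12 0 0" --pt "-0.23 -0.03 0.12 0 0"

```text
time: 23.8
ee_pos: [0.3952, -0.3908, 0.542]
tcp_rot: [23.4, 61.1, 15.6]
wrist_force: [1.0, 0.3, -0.0]
opening: 0.0427
```

```bash
python3 st.py
```

```text
[ 0.3952 -0.3908  0.542 ] [-60.0093  22.468   70.7594 130.4828  27.9244 -50.2522] [-0.8532 -6.3508 -0.4193 -0.1801 -0.2959  2.7403]
tilt 28.910786533353715 @ 15.613026904957081 TCP r 0.5558078819212487 az -44.6831121432102
n [ 0.0538 -0.8732  0.4844] up [-0.8754  0.1922  0.4436]
```

Run:
```python
from h import *
from workcell import bot
o=bot.get_obs();R=toolR(o)
print(plan(o,[.19,-.52,.55])[0],"up",R.T@[0,0,1],"-y",R.T@[0.17,-.98,0])
```

```text
[-0.1194 -0.1428 -0.1556] up [-0.87537353  0.19220022  0.44359921] -y [-0.04835864 -0.94283763  0.31307929]
```

Request:
apply_moves --pt "-0.02 -0.025 -0.028 0 0" --pt "-0.045 -0.05 -0.056 0 0" --pt "-0.07 -0.08 -0.09 0 0" --pt "-0.095 -0.11 -0.12 0 0" --pt "-0.119 -0.143 -0.155 0 0" --pt "-0.119 -0.143 -0.155 0 0"

```text
time: 24.4
ee_pos: [0.2648, -0.5264, 0.4912]
tcp_rot: [16.5, 61.2, 7.6]
wrist_force: [-0.2, -1.0, -1.4]
opening: 0.0428
```

Request:
apply_moves --pt "-0.22 -0.05 0.14 0 0" --pt "-0.22 -0.05 0.14 0 0"

```text
time: 24.6
ee_pos: [0.2656, -0.5107, 0.517]
tcp_rot: [13.1, 60.3, 3.5]
wrist_force: [1.3, 0.5, -0.3]
opening: 0.0428
```

Request:
apply_moves --pt "-0.22 -0.05 0.14 0 0" --pt "-0.22 -0.05 0.14 0 0"

```text
time: 24.8
ee_pos: [0.2652, -0.4943, 0.5426]
tcp_rot: [9.6, 59.2, -0.4]
wrist_force: [0.3, -0.4, 0.1]
opening: 0.0426
```

Request:
apply_moves --pt "-0.22 -0.1 0.14 0 0" --pt "-0.22 -0.1 0.14 0 0"

```text
time: 25.0
ee_pos: [0.256, -0.4892, 0.559]
tcp_rot: [6.7, 58.0, -3.7]
wrist_force: [0.6, 0.8, -0.0]
opening: 0.0425
```

```bash
python3 st.py
```

```text
[ 0.256  -0.4892  0.559 ] [-79.3206  21.4794  70.7559 130.4766  30.8655 -66.5226] [-2.0828 -3.9936 -0.3171 -0.2944 -0.2694  1.2791]
tilt 31.97602660068614 @ -3.678270231516023 TCP r 0.5521809559827371 az -62.37554539737343
n [ 0.2295 -0.8523  0.47  ] up [-0.8483  0.0617  0.526 ]
```

Request:
apply_moves --pt "-0.23 0.0 0.15 0 0" --pt "-0.23 0.0 0.15 0 0"

```text
time: 25.2
ee_pos: [0.2606, -0.4631, 0.5879]
tcp_rot: [3.7, 56.7, -7.2]
wrist_force: [0.6, 0.5, 1.2]
opening: 0.043
```

Request:
apply_moves --pt "-0.23 0.0 0.15 0 0" --pt "-0.23 0.0 0.15 0 0"

```text
time: 25.4
ee_pos: [0.264, -0.4356, 0.6153]
tcp_rot: [1.1, 55.3, -10.3]
wrist_force: [0.3, -0.0, 0.1]
opening: 0.0429
```

Request:
apply_moves --pt "-0.23 -0.03 0.15 0 0" --pt "-0.23 -0.03 0.15 0 0"

```text
time: 25.6
ee_pos: [0.2618, -0.4154, 0.6373]
tcp_rot: [-1.2, 53.7, -13.0]
wrist_force: [-0.2, -0.2, 0.1]
opening: 0.0426
```

Request:
apply_moves --pt "-0.23 -0.05 0.15 0 0" --pt "-0.23 -0.05 0.15 0 0"

```text
time: 25.8
ee_pos: [0.2564, -0.4006, 0.6558]
tcp_rot: [-3.1, 52.1, -15.4]
wrist_force: [-0.3, 0.4, -0.1]
opening: 0.0427
```

Request:
apply_moves --pt "-0.23 -0.08 0.15 0 0" --pt "-0.23 -0.08 0.15 0 0"

```text
time: 26.0
ee_pos: [0.2477, -0.3933, 0.6704]
tcp_rot: [-4.9, 50.4, -17.6]
wrist_force: [-0.2, -0.3, -0.1]
opening: 0.0429
```

Request:
apply_moves --pt "-0.23 -0.1 0.15 0 0" --pt "-0.23 -0.1 0.15 0 0"

```text
time: 26.2
ee_pos: [0.2373, -0.3906, 0.6826]
tcp_rot: [-6.4, 48.7, -19.7]
wrist_force: [-0.0, -0.1, 0.1]
opening: 0.0427
```

```bash
python3 st.py
```

```text
[ 0.2373 -0.3906  0.6826] [-82.4984   8.3583  70.7264 130.4685  35.9715 -62.0187] [-3.6257 -2.6078 -0.3331 -0.1347  0.7562 -0.5973]
tilt 41.33085716493487 @ -19.697090047740065 TCP r 0.4570053188725451 az -58.720344194393206
n [ 0.4393 -0.7977  0.4131] up [-0.7509 -0.0737  0.6563]
```

Run:
```python
from h import *
from workcell import bot
np.set_printoptions(precision=3,suppress=True)
o=bot.get_obs();R=toolR(o)
print(plan(o,[.042,-.455,.66])[0],"up",R.T@[0,0,1],"out",R.T@[-.3,-.95,0])
```

```text
[-0.09 -0.11 -0.15] up [-0.751 -0.074  0.656] out [ 0.025 -0.992 -0.083]
```

Request:
apply_moves --pt "-0.02 -0.025 -0.035 0 0" --pt "-0.04 -0.05 -0.07 0 0" --pt "-0.065 -0.08 -0.11 0 0" --pt "-0.09 -0.11 -0.15 0 0"

```text
time: 26.6
ee_pos: [0.1536, -0.4821, 0.648]
tcp_rot: [-9.8, 48.2, -24.2]
wrist_force: [0.7, 0.4, 0.7]
opening: 0.0429
```

Request:
apply_moves --pt "-0.2 -0.06 0.17 0 0" --pt "-0.2 -0.06 0.17 0 0"

```text
time: 26.8
ee_pos: [0.159, -0.4613, 0.6692]
tcp_rot: [-10.9, 46.7, -26.1]
wrist_force: [0.5, -0.4, 0.8]
opening: 0.043
```

Request:
apply_moves --pt "-0.2 -0.06 0.17 0 0" --pt "-0.2 -0.06 0.17 0 0"

```text
time: 27.0
ee_pos: [0.1642, -0.4384, 0.6912]
tcp_rot: [-12.4, 44.9, -27.9]
wrist_force: [-0.2, 1.1, 0.2]
opening: 0.043
```

Request:
apply_moves --pt "-0.2 -0.08 0.17 0 0" --pt "-0.2 -0.08 0.17 0 0"

```text
time: 27.2
ee_pos: [0.1642, -0.4228, 0.7086]
tcp_rot: [-13.7, 43.2, -29.6]
wrist_force: [-0.3, 0.3, -0.4]
opening: 0.0429
```

Request:
apply_moves --pt "-0.2 -0.1 0.17 0 0" --pt "-0.2 -0.1 0.17 0 0"

```text
time: 27.4
ee_pos: [0.161, -0.4128, 0.723]
tcp_rot: [-14.8, 41.3, -31.2]
wrist_force: [0.3, -1.1, 0.3]
opening: 0.0429
```

Request:
apply_moves --pt "-0.2 -0.12 0.17 0 0" --pt "-0.2 -0.12 0.17 0 0"

```text
time: 27.6
ee_pos: [0.1554, -0.4074, 0.7353]
tcp_rot: [-15.7, 39.5, -32.6]
wrist_force: [-0.9, 0.6, 1.1]
opening: 0.0426
```

```bash
python3 st.py
```

```text
[ 0.1554 -0.4074  0.7353] [-99.9348   5.1868  70.7289 130.4658  45.3946 -72.4169] [-2.1877 -2.7586 -0.2444 -0.0974  0.434   1.3019]
tilt 50.50346922214112 @ -32.62099077558594 TCP r 0.43598472360022533 az -69.11963454427698
n [ 0.6292 -0.6979  0.3422] up [-0.636  -0.2092  0.7428]
```

Run:
```python
from h import *
from workcell import bot
np.set_printoptions(precision=3,suppress=True)
o=bot.get_obs();R=toolR(o)
print(plan(o,[-.05,-.43,.71])[0],"push",R.T@(np.array([-.57,-.82,0])*.1+[0,0,.25]))
```

```text
[-0.108 -0.092 -0.152] push [-0.162 -0.148  0.156]
```

Request:
apply_moves --pt "-0.02 -0.02 -0.03 0 0" --pt "-0.045 -0.04 -0.065 0 0" --pt "-0.075 -0.065 -0.105 0 0" --pt "-0.108 -0.092 -0.152 0 0" --pt "-0.108 -0.092 -0.152 0 0"

```text
time: 28.1
ee_pos: [0.0609, -0.4934, 0.6969]
tcp_rot: [-18.1, 39.1, -36.5]
wrist_force: [-0.9, 0.1, 0.2]
opening: 0.043
```

Request:
apply_moves --pt "-0.16 -0.15 0.16 0 0" --pt "-0.16 -0.15 0.16 0 0"

```text
time: 28.3
ee_pos: [0.0582, -0.4863, 0.7107]
tcp_rot: [-18.8, 37.3, -37.8]
wrist_force: [-0.1, 0.5, 0.6]
opening: 0.0427
```

Request:
apply_moves --pt "-0.16 -0.15 0.16 0 0" --pt "-0.16 -0.15 0.16 0 0"

```text
time: 28.5
ee_pos: [0.0552, -0.4788, 0.7253]
tcp_rot: [-19.8, 35.5, -39.3]
wrist_force: [0.4, 0.5, 0.0]
opening: 0.0428
```

```bash
python3 st.py
```

```text
[ 0.0552 -0.4788  0.7253] [-114.1803   10.2027   70.7662  130.4799   51.7943  -84.8261] [-1.901  -2.8725 -0.0718 -0.1835  0.5314  1.1874]
tilt 54.48766596847371 @ -39.30477319936346 TCP r 0.4819310097759544 az -83.41702736070049
n [ 0.714  -0.6242  0.317 ] up [-0.5809 -0.2754  0.766 ]
```

Run:
```python
from h import *
from workcell import bot
np.set_printoptions(precision=3,suppress=True)
o=bot.get_obs();R=toolR(o);x=R[:,0];e=np.array([.14,.99,0])
G=np.array([.451,-.028,.075]);T=G+.041*x
print("x",x,"T",T,plan(o,T-.15*x,e),plan(o,T,e)); print("via",plan(o,[.2,-.25,.6])[0],plan(o,[.33,-.05,.35])[0])
def ang(u,w):
    p=lambda a:a-(a@x)*x
    u,w=p(u),p(w);return np.degrees(np.arctan2(x@np.cross(u,w),u@w))
psi=np.arccos(-x@e);zz=np.array([0,0,1.]);w=zz-(zz@x)*x;w/=np.linalg.norm(w)
uf=np.cos(psi)*-x+np.sin(psi)*w;print("psi",np.degrees(psi),"uf",uf,"lean",np.degrees(np.arccos(uf[2])),"roll",ang(e,uf))
```

```text
x [ 0.63  -0.516 -0.581] T [ 0.477 -0.049  0.051] (array([ 0.286,  0.739, -0.284]), array([ 1.577, -1.565])) (array([ 0.436,  0.739, -0.284]), array([ 1.577, -1.565]))
via [ 0.046  0.294 -0.023] [ 0.17   0.591 -0.148]
psi 65.02122400519637 uf [ 0.141 -0.116  0.983] lean 10.533558036722665 roll 109.42085515538747
```

Run:
```python
from h import *
from workcell import bot
np.set_printoptions(precision=3,suppress=True)
o=bot.get_obs()
for p in([.35,-.55,.6],[.6,-.35,.5],[.55,0,.4]): print(plan(o,p)[0])
```

```text
[0.295 0.105 0.098]
[0.408 0.414 0.164]
[0.254 0.718 0.026]
```

Request:
apply_moves --pt "0.037 0.013 0.012 0 0" --pt "0.074 0.026 0.024 0 0" --pt "0.11 0.04 0.037 -0.14 0" --pt "0.147 0.052 0.05 -0.28 0" --pt "0.184 0.066 0.06 -0.42 0" --pt "0.22 0.08 0.073 -0.56 0" --pt "0.258 0.092 0.086 -0.7 0" --pt "0.295 0.115 0.1 -0.84 0" --pt "0.31 0.155 0.11 -0.98 0" --pt "0.325 0.195 0.12 -1.12 0" --pt "0.34 0.235 0.13 -1.26 0" --pt "0.355 0.275 0.14 -1.4 0"

```text
time: 29.7
ee_pos: [0.4908, -0.437, 0.5519]
tcp_rot: [-100.3, 35.3, -39.3]
wrist_force: [0.1, -0.9, 0.6]
opening: 0.0428
```

```bash
python3 st.py
python3 - <<'E'
from h import *
from workcell import bot
np.set_printoptions(precision=3,suppress=True)
o=bot.get_obs();x=toolR(o)[:,0];T=np.array([.451,-.028,.075])+.041*x
for p in([.6,-.32,.5],[.55,0,.38],T-.15*x): print(plan(o,p,[.14,.99,0]))
E
```

```text
[ 0.4908 -0.437   0.5519] [ -43.2121  -22.5522    4.6109   62.5711    3.2068 -102.5799] [ 60.0026  -3.7006 -19.2431 -18.4432 -48.192  -44.7252]
tilt 54.655707404239735 @ -39.279664334238 TCP r 0.6571078769020918 az -41.681811877235056
n [ 0.7153 -0.4132 -0.5635] up [-0.5785 -0.8025 -0.1459]
(array([0.039, 0.007, 0.164]), array([ 2.984, -0.158]))
(array([-0.089,  0.202,  0.419]), array([ 2.984, -0.158]))
(array([-0.069,  0.495,  0.386]), array([ 2.984, -0.158]))
```

Request:
apply_moves --pt "0.012 0.002 0.045 -0.1 0" --pt "0.025 0.004 0.09 -0.16 0" --pt "0.03 0.01 0.135 -0.16 0" --pt "0.02 0.035 0.175 -0.16 0" --pt "0.0 0.06 0.21 -0.16 0" --pt "-0.02 0.085 0.245 -0.16 0" --pt "-0.04 0.11 0.28 -0.16 0" --pt "-0.06 0.14 0.32 -0.16 0" --pt "-0.075 0.17 0.37 -0.16 0" --pt "-0.085 0.2 0.41 -0.16 0" --pt "-0.085 0.24 0.415 -0.16 0" --pt "-0.085 0.28 0.41 -0.16 0"

```text
time: 30.9
ee_pos: [0.5041, 0.0108, 0.3149]
tcp_rot: [-109.4, 35.4, -39.1]
wrist_force: [-0.1, -0.7, -1.1]
opening: 0.0427
```

```bash
python3 st.py
python3 - <<'E'
from h import *
from workcell import bot
np.set_printoptions(precision=3,suppress=True)
o=bot.get_obs();x=toolR(o)[:,0];T=np.array([.451,-.028,.075])+.041*x
for p in(T-.15*x,T): print(plan(o,p,[.14,.99,0]))
E
```

```text
[0.5041 0.0108 0.3149] [ 29.3816 -32.2217 -24.0679  70.8261 -49.3236 -53.7185] [ 24.5195 -31.7388 -50.9517   5.9029 -12.0189  32.7273]
tilt 54.616723463015866 @ -39.087168239759485 TCP r 0.5042088005121462 az 1.2270955900497968
n [ 0.7137 -0.317  -0.6247] up [-0.579  -0.7688 -0.2715]
(array([0.016, 0.215, 0.008]), array([-3.137,  0.004]))
(array([0.166, 0.215, 0.008]), array([-3.137,  0.004]))
```

Request:
apply_moves --pt "0.003 0.035 0.002 0 0" --pt "0.006 0.075 0.003 0 0" --pt "0.01 0.115 0.005 0 0" --pt "0.013 0.155 0.006 0 0" --pt "0.016 0.19 0.008 0 0" --pt "0.016 0.215 0.008 0 0" --pt "0.016 0.215 0.008 0 0"

```text
time: 31.6
ee_pos: [0.3802, 0.0279, 0.1363]
tcp_rot: [-109.6, 35.4, -39.0]
wrist_force: [-0.3, 0.5, 0.5]
opening: 0.0429
```

```bash
python3 st.py
python3 - <<'E'
from h import *
from workcell import bot,cams
np.set_printoptions(precision=4,suppress=True)
o=bot.get_obs();R=toolR(o);x=R[:,0]
f,m,vt,a,b,n=green(cams,o,"wrist",(.36,.52,-.24,.1),(.03,.12));print(m,vt,a,b,n)
cv2.imwrite("pics/j.png",f["frame"])
print("top",green(cams,o,"top",(.36,.52,-.24,.1),(.03,.12))[1:])
T=np.array([.451,-.028,.075])+.041*x;print(plan(o,T,[.14,.99,0]))
E
```

```text
[0.3802 0.0279 0.1363] [ 46.1192 -40.8473 -46.6288  77.45   -54.2742 -27.9016] [-2.3808  0.3754  4.2425 -2.8294 -0.6371 -5.3812]
tilt 54.560942314129576 @ -39.035447378122775 TCP r 0.3811834220250137 az 4.198657325635988
n [ 0.7128 -0.3156 -0.6263] up [-0.5798 -0.7676 -0.2731]
[ 0.44   -0.078   0.0784] [0.1382 0.9904 0.0015] [ 0.4291 -0.1561  0.0782] [ 0.4502 -0.0052  0.0785] 2494
top (array([ 0.4449, -0.085 ,  0.0817]), array([ 0.1384,  0.9904, -0.0034]), array([ 0.4349, -0.1571,  0.0819]), array([ 0.4551, -0.0119,  0.0814]), 174)
(array([ 0.15  , -0.0027,  0.0003]), array([-3.135,  0.007]))
```

View pics/j.png

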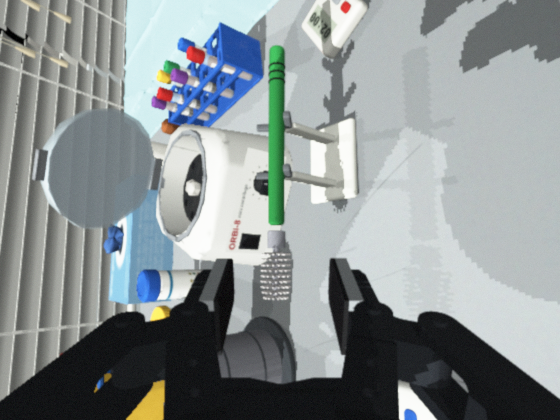

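The wrist view shows the brush on both posts: the handle end at (277,50), a grey ferrule at (276,238) and the bristles below it. It sits centred between the open fingers at cols 220–345. I advance and grip.

Request:
apply_moves --pt "0.04 -0.001 0 0 0" --pt "0.08 -0.002 0 0 0" --pt "0.115 -0.003 0 0 0" --pt "0.14 -0.003 0 0 0" --pt "0.15 -0.003 0 0 0" --pt "0.15 -0.003 0 0 -1" --pt "0.15 -0.003 0 0 -1" --pt "0.15 -0.003 0 0 -1" --pt "0.15 -0.003 0 0 -1" --pt "0.15 -0.003 0 0 -1" --pt "0.15 -0.003 0 0 -1" --newtons 50

```text
time: 32.8
ee_pos: [0.4797, -0.0482, 0.056]
tcp_rot: [-109.2, 35.3, -38.9]
wrist_force: [-1.5, 0.0, 7.1]
opening: 0.0124
```

```bash
python3 st.py
python3 - <<'E'
from h import *
from workcell import bot,cams
np.set_printoptions(precision=4,suppress=True)
o=bot.get_obs();print(o["opening"],o["wrist_force"]);R=toolR(o)
for c in("wrist","top"):
    f,m,vt,a,b,n=green(cams,o,c,(.36,.52,-.24,.1),(.03,.12));print(c,m,vt,a,b,n,"tool",R.T@(m-o["ee_pos"]),R.T@vt)
print("lift",R.T@[0,0,.1])
E
```

```text
[ 0.4797 -0.0482  0.056 ] [ 21.8601 -43.3809 -59.5115  39.2083 -45.3949 -63.371 ] [-0.0888 -0.0082  0.0286 -0.0901  0.0442 -0.0283]
tilt 54.71846815727735 @ -38.850269479069944 TCP r 0.48206745935778567 az -5.740261463446261
n [ 0.7129 -0.3161 -0.6259] up [-0.5776 -0.7709 -0.2686]
0.012356676963036361 [-1.5422  0.0014  7.0529]
wrist [ 0.4431 -0.0743  0.0808] [ 0.1452  0.9894 -0.0024] [ 0.4314 -0.1536  0.081 ] [ 0.4532 -0.0054  0.0806] 9740 tool [-0.0242  0.0017 -0.0452] [-0.4129 -0.0048  0.9107]
top [ 0.4449 -0.1008  0.0842] [ 0.1475  0.9891 -0.002 ] [ 0.4367 -0.1564  0.0843] [ 0.4561 -0.0261  0.0841] 149 tool [-0.0115 -0.0044 -0.0679] [-0.4115 -0.0066  0.9114]
lift [-0.0578 -0.0771 -0.0269]
```

Request:
apply_moves --pt "-0.01 -0.014 -0.005 0 -1" --pt "-0.03 -0.04 -0.014 0 -1" --pt "-0.055 -0.073 -0.025 0 -1" --pt "-0.08 -0.107 -0.037 0 -1" --pt "-0.105 -0.14 -0.049 0 -1" --pt "-0.122 -0.162 -0.056 0.15 -1" --pt "-0.122 -0.162 -0.056 0.3 -1" --pt "-0.122 -0.162 -0.056 0.45 -1" --pt "-0.122 -0.162 -0.056 0.6 -1" --pt "-0.122 -0.162 -0.056 0.75 -1" --pt "-0.122 -0.162 -0.056 0.9 -1" --pt "-0.122 -0.162 -0.056 1.05 -1"

```text
time: 34.1
ee_pos: [0.4794, -0.047, 0.2659]
tcp_rot: [-48.7, 35.3, -38.8]
wrist_force: [-0.5, -0.1, -0.0]
opening: 0.0117
```

```bash
python3 st.py
python3 - <<'E'
from h import *
from workcell import bot,cams
np.set_printoptions(precision=4,suppress=True)
o=bot.get_obs();R=toolR(o)
t=cams.camera("top");W=cloud(t)[170:225,200:262].reshape(-1,3)
J=W[(W[:,2]>.088)&(W[:,2]<.1)&(np.abs(W[:,0]-.58)<.05)&(np.abs(W[:,1]-.12)<.05)];print("rim",len(J),J[:,:2].min(0),J[:,:2].max(0),(J[:,:2].min(0)+J[:,:2].max(0))/2,cv2.minEnclosingCircle(J[:,:2].astype(np.float32)))
ut=np.array([-.412,0,.911]);g=np.array([-.042,0,0])
rs=np.arange(0,1.6,.01);k=[(R@Ro.from_euler("x",a).as_matrix()@ut)[2] for a in rs];a=rs[np.argmax(k)]
Rn=R@Ro.from_euler("x",a).as_matrix();u=Rn@ut;print("roll",a,"u",u)
J0=np.array([.580,.122]);end=np.array([*(J0-u[:2]*.045),.012])
grip=end+.131*u;T=grip-Rn@g;print("T",T,"grip",grip)
print(plan(o,T+[0,0,.14])[0],plan(o,T+.005)[0],plan(o,T)[0])
E
```

```text
[ 0.4794 -0.047   0.2659] [ 22.0318 -43.6013 -36.2717  62.8176 -45.4177  -2.6929] [ 0.0023 -0.0171 -0.0071 -0.067  -0.0077 85.4053]
tilt 54.661992870470456 @ -38.790192431124396 TCP r 0.4817062122515413 az -5.602823668606532
n [ 0.712  -0.7014 -0.0334] up [-0.5784 -0.6129  0.5384]
rim 196 [0.5446 0.0872] [0.616  0.1579] [0.5803 0.1226] ((0.5802972912788391, 0.12173908203840256), 0.036689162254333496)
roll 0.85 u [ 0.1487 -0.1195  0.9815]
T [0.6195 0.0903 0.1163] grip [0.5928 0.1117 0.1406]
[0.0245 0.1243 0.15  ] [0.1032 0.2114 0.0829] [0.1054 0.2101 0.0746]
```

Request:
apply_moves --pt "0.003 0.016 0.02 0.15 -1" --pt "0.006 0.032 0.039 0.3 -1" --pt "0.009 0.048 0.058 0.45 -1" --pt "0.012 0.064 0.077 0.6 -1" --pt "0.015 0.08 0.097 0.75 -1" --pt "0.018 0.096 0.116 0.85 -1" --pt "0.021 0.112 0.135 0.85 -1" --pt "0.0245 0.1243 0.15 0.85 -1" --pt "0.0245 0.1243 0.15 0.85 -1" --pt "0.0245 0.1243 0.15 0.85 -1"

```text
time: 35.15
ee_pos: [0.6201, 0.0898, 0.2569]
tcp_rot: [0.3, 35.4, -38.8]
wrist_force: [-0.1, 0.3, -0.0]
opening: 0.0121
```

```bash
python3 st.py
python3 - <<'E'
from h import *
from workcell import bot,cams
np.set_printoptions(precision=4,suppress=True)
o=bot.get_obs();R=toolR(o)
for c in("wrist","scene"):
    f,m,vt,a,b,n=green(cams,o,c,(.5,.7,.03,.22),(.1,.34));vt*=np.sign(vt[2]);print(c,m,vt,a,b,n)
    if c=="scene": s=f
    else: w=f
cv2.imwrite("pics/k.png",np.hstack([cv2.resize(w["frame"],(440,330)),cv2.resize(s["frame"][110:260,200:360],(352,330),interpolation=cv2.INTER_CUBIC)]))
E
```

```text
[0.6201 0.0898 0.2569] [ 30.7216 -12.966  -17.0986  59.6592 -49.7983  57.5065] [-0.3268 -1.61   -0.6932  0.0237 -0.1824  0.4821]
tilt 54.61114135238228 @ -38.81122845423328 TCP r 0.6265666632639288 az 8.239416397386627
n [ 0.7117 -0.485   0.5082] up [-0.5791  0.0044  0.8152]
wrist [0.5841 0.119  0.2326] [ 0.1337 -0.1233  0.9833] [0.5733 0.129  0.1527] [0.5935 0.1104 0.3011] 9713
scene [0.5855 0.1115 0.2202] [ 0.1332 -0.1261  0.983 ] [0.5767 0.12   0.1546] [0.5967 0.101  0.3023] 140
```

View pics/k.png

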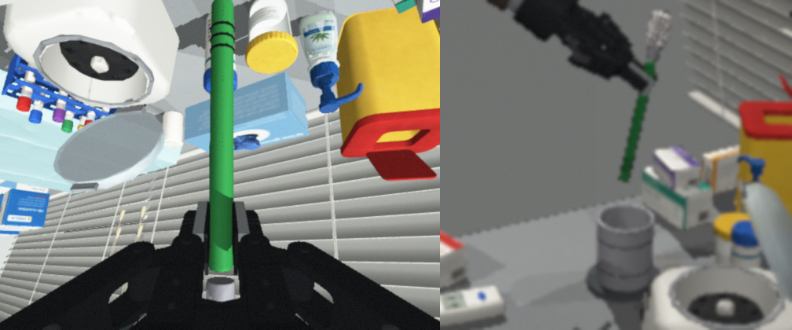

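The left view shows the brush upright with the handle end down. The right view shows it hanging directly over the jar mouth, leaning about 10°. Lowering now.

Request:
apply_moves --pt "0.012 0 -0.016 0 -1" --pt "0.026 0 -0.037 0 -1" --pt "0.04 0 -0.057 0 -1" --pt "0.054 0 -0.076 0 -1" --pt "0.066 0 -0.093 0 -1" --pt "0.074 0 -0.104 0 -1" --pt "0.0755 0 -0.106 0 -1" --pt "0.0755 0 -0.106 0 -1"

```text
time: 36.05
ee_pos: [0.6206, 0.0896, 0.1281]
tcp_rot: [0.5, 35.3, -38.8]
wrist_force: [0.2, -0.1, -0.2]
opening: 0.012
```

Run:
```python
from h import *
from workcell import bot,cams
np.set_printoptions(precision=4,suppress=True)
o=bot.get_obs();print(o["ee_pos"],o["wrist_force"],o["opening"])
for c in("wrist","scene"): print(c,green(cams,o,c,(.5,.7,.03,.22),(.05,.34))[1:])
```

```text
[0.6206 0.0896 0.1281] [ 0.1679 -0.0661 -0.1699] 0.011973565300719477
wrist (array([0.5875, 0.1163, 0.1246]), array([ 0.1299, -0.124 ,  0.9837]), array([0.5806, 0.1228, 0.0726]), array([0.5938, 0.1102, 0.1726]), 7035)
scene (array([0.5906, 0.1081, 0.1236]), array([ 0.1236, -0.1261,  0.9843]), array([0.5861, 0.1127, 0.0875]), array([0.597 , 0.1016, 0.1743]), 59)
```

Request:
apply_moves --pt "0.0046 0 -0.0065 0 -1" --pt "0.007 0 -0.0098 0 -1" --pt "0.0081 0 -0.0114 0 -1" --pt "0.0087 0 -0.0122 0 -1" --pt "0.0087 0 -0.0122 0 -1"

```text
time: 36.65
ee_pos: [0.6229, 0.09, 0.118]
tcp_rot: [0.9, 35.0, -38.6]
wrist_force: [-0.4, -1.7, 12.9]
opening: 0.0122
```

Request:
apply_moves --pt "0.0012 0 -0.0016 0 -1" --pt "0.0012 0 -0.0016 0 -1" --pt "0.0012 0 -0.0016 0 -1"

```text
time: 36.95
ee_pos: [0.6238, 0.0899, 0.1181]
tcp_rot: [1.0, 34.8, -38.6]
wrist_force: [-0.7, -1.1, 9.4]
opening: 0.0119
```

Run:
```python
from h import *
from workcell import bot,cams
np.set_printoptions(precision=4,suppress=True)
o=bot.get_obs();print(o["ee_pos"],o["wrist_force"])
f,m,vt,a,b,n=green(cams,o,"wrist",(.5,.7,.03,.22),(.05,.34));print(m,vt,a,b,n)
s=cams.camera("scene");t=cams.camera("top");w=f
V=cloud(t);q=V[150:225,200:290].reshape(-1,3);q=q[(abs(q[:,0]-.6)<.06)&(abs(q[:,1]-.1)<.05)];print("top max z",np.sort(q[:,2])[-6:], q[np.argsort(q[:,2])[-6:]])
J=q[(q[:,2]>.088)&(q[:,2]<.1)];print("rim",J[:,:2].min(0),J[:,:2].max(0))
cv2.imwrite("pics/l.png",np.hstack([cv2.resize(w["frame"],(400,300)),cv2.resize(s["frame"][150:250,230:330],(300,300),interpolation=cv2.INTER_CUBIC)]))
```

```text
[0.6238 0.0899 0.1181] [-0.7164 -1.0777  9.4462]
[0.5908 0.116  0.1194] [ 0.1425 -0.1272  0.9816] [0.5842 0.1219 0.0739] [0.5971 0.1104 0.1625] 6401
top max z [0.2235 0.2241 0.225  0.2255 0.2256 0.2257] [[0.611  0.103  0.2235]
 [0.6151 0.1009 0.2241]
 [0.6065 0.1048 0.225 ]
 [0.6107 0.1048 0.2255]
 [0.6044 0.1026 0.2256]
 [0.6002 0.0963 0.2257]]
rim [0.5446 0.0857] [0.6138 0.1472]
```

View pics/l.png

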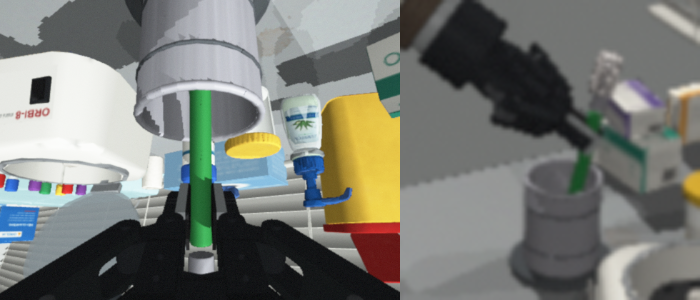

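The bristle end measures 0.225 m high, which matches the handle end standing on the jar floor (0.224–0.226 expected). There are about 10 N of contact force, and the fingers are clear of the rim. I release and back away.

Request:
apply_moves --pt "0 0 0 0 -0.7" --pt "0 0 0 0 -0.55" --pt "0 0 0 0 -0.4" --pt "0 0 0 0 -0.2" --pt "0 0 0 0 -0.1" --pt "-0.01 0 0 0 0" --pt "-0.03 0 0 0 0" --pt "-0.06 0 0 0 0" --pt "-0.1 0 0 0 0" --pt "-0.14 0 0 0 0" --pt "-0.18 0 0 0 0" --pt "-0.18 0 0 0 0"

```text
time: 38.3
ee_pos: [0.5075, 0.1849, 0.224]
tcp_rot: [1.2, 34.8, -38.3]
wrist_force: [0.6, 0.1, 0.1]
opening: 0.0426
```

Run:
```python
from h import *
from workcell import bot,cams
np.set_printoptions(precision=4,suppress=True)
o=bot.get_obs();print(o["time"],o["ee_pos"],o["wrist_force"],o["opening"])
s=cams.camera("scene");t=cams.camera("top")
for c in("wrist","scene","top"):
    try: print(c,green(cams,o,c,(.5,.7,.03,.22),(.05,.34))[1:])
    except Exception as e: print(c,e)
V=cloud(t);q=V[150:225,200:290].reshape(-1,3);J=q[(q[:,2]>.088)&(q[:,2]<.1)&(abs(q[:,0]-.58)<.04)&(abs(q[:,1]-.122)<.04)];print("rim",J[:,:2].min(0),J[:,:2].max(0))
print("max",q[np.argsort(q[:,2])[-4:]])
cv2.imwrite("pics/m.png",np.hstack([cv2.resize(t["frame"][110:310,150:400],(450,360),interpolation=cv2.INTER_CUBIC),cv2.resize(s["frame"][150:250,230:330],(340,360),interpolation=cv2.INTER_CUBIC)]))
```

```text
38.3 [0.5075 0.1849 0.224 ] [0.6267 0.0875 0.1435] 0.042589249910508845
wrist (array([0.5963, 0.1072, 0.1166]), array([ 0.2258, -0.2426,  0.9435]), array([0.5857, 0.1186, 0.0722]), array([0.6071, 0.0956, 0.1617]), 1298)
scene (array([0.6037, 0.0932, 0.1292]), array([ 0.2578, -0.2457,  0.9344]), array([0.5934, 0.103 , 0.092 ]), array([0.612 , 0.0853, 0.1593]), 84)
top (array([0.5977, 0.1038, 0.1148]), array([ 0.2112, -0.2421,  0.947 ]), array([0.5877, 0.1152, 0.0701]), array([0.6066, 0.0936, 0.1548]), 28)
rim [0.5446 0.0872] [0.6163 0.1587]
max [[ 0.4643 -0.002   1.1983]
 [ 0.4643 -0.002   1.1983]
 [ 0.4643 -0.002   1.1983]
 [ 0.4643 -0.002   1.1983]]
```

View pics/m.png

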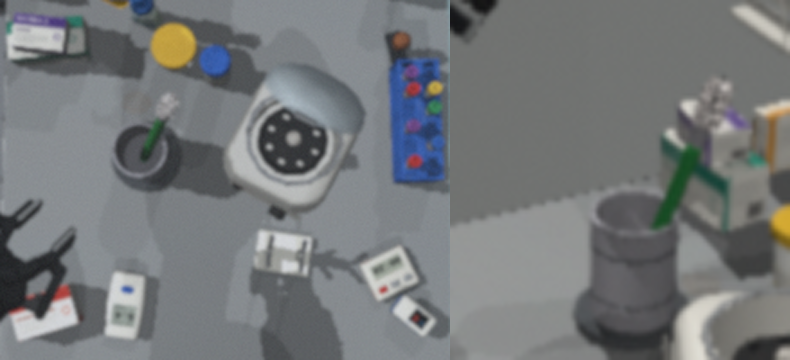

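Request:
apply_moves --pt "0 0 0 0 0" --pt "0 0 0 0 0" --pt "0 0 0 0 0" --pt "0 0 0 0 0"

```text
time: 38.95
ee_pos: [0.5086, 0.181, 0.2197]
tcp_rot: [0.9, 34.8, -38.7]
wrist_force: [-0.3, -1.0, -0.7]
opening: 0.0431
```

Run:
```python
from h import *
from workcell import bot,cams
o=bot.get_obs();print(o["time"],o["wrist_force"],green(cams,o,"top",(.5,.7,.03,.22),(.05,.34))[1:])
print(bot.job_done())
```

```text
38.95 [-0.33020922 -0.97515429 -0.67671337] (array([0.59861654, 0.10259751, 0.12038416]), array([ 0.22306499, -0.23961108,  0.94489605]), array([0.5885099 , 0.11345382, 0.07757277]), array([0.6072457 , 0.09332827, 0.156937  ]), 24)
the job is handed in; nothing more can be done
None
```

The brush is back in the same jar, handle down and bristles up, and I handed the job in at 39 s of the 56 s allowed.

**How it went:** I pulled the brush out, laid it across the two-post rest and shifted it about 14 mm along the notches. I then gripped it again near the bristles from the other side and rolled it upright. The moves have no tilt of their own, so I tilted the tool by commanding poses just past the arm's reach. I lowered the brush until it stood on the floor of the jar, then let go.

**Last checks:**
- **On the floor:** before I let go, about 10 N was pushing up. The bristle end was 0.225 m high, which matches the handle end standing on the jar floor (0.224–0.226 expected).
- **After release:** the brush stands leaning about 20° and was steady over the last 0.65 s. The jar rim is where it was at the start, within about 1 mm. The bystanders in the last top view look undisturbed, by eye only. The arm touches nothing.

**What went wrong or disagreed:**
- **First grip missed:** the fingertips turned out to sit about 32 mm behind the stated tool point. The second try, after advancing about 34 mm, held.
- **Joint range:** joint 2 once read -48.593°, which is 0.03° past its stated limit of -48.56°. Joints 3 and 4 were held right at their limits during the tilting. If the range rule has no tolerance, the joint 2 reading could count as a failure.

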